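# Assemble a tray stack on the shaker platform

### The job

Build the sample stack on the shaker's platform: first set the dark steel pan flat on the platform and slide it right up against all three brass stop pins, then nest the blue tray on the pan, the orange tray on the blue one and the grey lid on the orange one, each fully seated and the pan still against its pins at the end. Leave the green tray, the vial, the timer and the white jar standing where they are.

Things in the scene. Friction and masses are not known exactly. Their poses are not given: they have to be found in the camera images.
- stop_corner (a point): Point on the flat metal platform (top 50 mm above the bench) of the low white fixed shaker; x, y along its edges (x away from the robot, y left). Stops: brass pins 8 mm thick, 12 mm high, at (4,-16), (4,-80) and (-28,4) mm in this frame; the pan's sides touch them at x = 0 and y = 0, its centre then at (-28,-48), the platform's middle, long side along y. A 40 mm finger fits between the two
- pan_center (a point): Dark steel-grey open pan, flat bottom without foot: 56 x 96 mm outside, 44 mm high, walls 4 mm, mouth 48 x 88 mm, 0.25 kg. The point is its centre, 22 mm above its bottom; x across the narrow side (grip across these 56 mm faces), y along the long side, z up; half-turn alike
- blue_tray_center (a point): Blue tray with eight white-capped tubes fixed in it, 56 x 96 x 56 mm high (long side y), 0.15 kg. Its 40 x 80 x 7 mm foot drops into a 48 x 88 mm mouth below until the shoulder rests on the rim. Point: centre, 28 mm above the foot's bottom; z up; half-turn alike. Grip across x in the upper half (tips lower than 9 mm above the foot's bottom hit the rim below). Seated: 43 mm above the pan's centre
- orange_tray_center (a point): Orange tray with two cross walls, 56 x 96 x 56 mm high (long side y), 0.15 kg. Its 40 x 80 x 7 mm foot drops into a 48 x 88 mm mouth below until the shoulder rests on the rim. Point: centre, 28 mm above the foot's bottom; z up; half-turn alike. Grip across x in the upper half (tips lower than 9 mm above the foot's bottom hit the rim below). Seated: 49 mm above blue's centre
- lid_grip (a point): Grey lid: plate 56 x 96 x 8 mm, the same 40 x 80 x 7 mm foot below, black bar handle above, 0.12 kg. Bar 14 mm wide (x), 64 long (y), 14 high, on two end posts. Point: middle of the bar, 43 mm above the foot's bottom, 28 mm above the plate's top. Grip the bar across x; half-turn alike. Seated, the point is 64 mm above the orange tray's centre
- green_tray_center (a point): Green tray, empty, with one cross wall: the same size as the blue one, but a spare that is not used and must be left where it stands. The point is its centre, 28 mm above the bench
- vial_center (a point): Small vial with white cap, 27 mm across, 60 mm high; the point is its centre. Leave it standing
- timer_center (a point): Pale lab timer, 24 x 64 x 52 mm high; the point is its centre. Leave it standing
- jar_center (a point): White open plastic jar, 69 mm across, 134 mm high; the point is its centre. Leave it standing
Mind the look-alikes: they are no part of the job. Leave any purple look-alike of the part that bears pan_center alone.

How it is judged:
By the outcome, as a careful person would: the job done as asked, in the order asked, and still so for the second after the job is handed in, with the robot touching nothing.
It also fails if it takes over 112 s, if anything falls off the work surface, if the arm or the gripper's body presses on something with over 40 N, if the wrist force passes 120 N, or if a joint passes its speed limit or range.

### The arm

A 7-joint arm with a two-finger parallel gripper is mounted at the origin on a cart in front of the work surface, level with it; the furniture and walls round the work are solid. World frame = base frame: x ahead of the robot, y to its left, z up, the work surface at z = 0. Lengths are in mm, angles in rad, forces in N, time in s.
With the tool pointing down it reaches from about 425 to 950 mm from the base axis. Payload 4.7 kg.
Tool frame: the origin (TCP) lies where the fingers leave the gripper's body, on its centre line; the fingertips stand 70 mm ahead of it and the grasp point (between the pads) lies manip.grip_point_offset ahead of it (manip.grip_point_offset is the distance from the TCP to the grasp point, in mm); x points along the fingers, y is the direction in which the jaws open and shut, and the axes are right-handed (so a half turn about x gives the same grasp; the last joint's range is limited). The gripper opens to 87 mm and grips with 3 to 60 N. Pads are 19 mm wide; open, the fingers measure 117 mm over their backs; the gripper's body (75 mm by 190 mm) begins 51 mm behind the grasp point.
Start: joints at [-1.212, 0.469, -0.049, 1.532, 0.024, 1.141, -0.082], TCP at [255.215, 624.906, 292.273] pointing down, gripper open.
Joint ranges: [-2.59, 2.59], [-0.33, 1.99], [-1.39, 1.29], [0.1, 2.45], [-1.04, 4.18], [0.21, 1.99], [-2.66, 2.66]. Speed limits (rad/s): [2.57, 2.57, 3.14, 3.14, 3.14, 3.14, 3.14].

### API

Orientations are given as a rotation vector (axis times angle).
In Python, from rig import manip gives the robot as it stands. The module is installed in compiled form; this text tells all that it offers.
- The arm moves only by the shell command python3 -m creep 'ROWS'. ROWS is JSON, a list of rows, each an object of numbers: "wx", "wy", "wz": the turn, a rotation vector about the tool's x, y, z in degrees; "x", "y", "z": the shift along the tool's x, y, z in m; "fingers": the closure, from -1 (fully open) to 1 (shut). A call has 1 to 10 rows; each row shifts and turns the commanded pose from where the row before left it, along the tool's axes as they then stand; what a row does not reach is not made up. A row lasts 1/8 s, in which the tool goes at most 62.5 mm and 10.7 degrees, less where a joint would pass 70% of its speed; a pose out of reach is approached as far as the arm can. A call is refused whole if a number of a shift passes 0.0625 or a number of a turn 10.7, either way. A call with a gripper value outside its range is refused whole. The fingers move at their own pace and stop on an object; the grip force is fixed at half the most. Time passes only in rows, so rows that do not move let the fingers close. It gives the time, the measured TCP pose, the force and the opening at its end, in the units of the state.
- manip.read_state(): the state, without advancing time (a new reading comes with each control period).
- manip.grab_frame(name): name is "scene" or "top"; returns (picture, depth): 420x560x3 uint8, blue, green, red; 420x560 float32, mm along the optical axis (not along the pixel's ray), 0 where there is no reading.
- manip.camera_info(name): a dict with "fx", "fy", "cx", "cy" (pixels), "R" (3x3) and "t" (3): a world point X has camera coordinates R X + t. Camera axes: x right, y down, z forward; pixel columns grow to the right and rows downward; lengths in mm; the calibration is good to about 2 mm. A picture is of the moment at which its call begins. camera_info takes no time and is no camera call.
- manip.job_done(): hands the job in, once; it reports no verdict.
Trained networks look in the newest picture that a camera, given by its name, has taken for a name from the list of things; names that differ only in an ending like _2 or _b are one class to them, and where a whole thing is asked for, a point or a joint stands for the part that bears it (a point fixed in the world has none). Each returns a list of dicts, best first, with "score" (0 to 1); they miss things now and then, are a little off and sometimes report something else, mostly with a low value. They report only what shows in the picture. A call takes as long as a camera call. They do not tell look-alikes from the thing itself.
- manip.boxes_of(camera, query): "position" ([x, y, z] in mm, in world coordinates, good to about 4 mm: the middle of the surface that is visible of it).
- manip.cut_out(camera, query): "mask" (420x560 bool, what is visible of it).
- manip.landmark_of(camera, query): "position" ([x, y, z] in mm, in world coordinates, good to about 4 mm: a listed point, or the origin of a listed thing).
The state is a dict: "clock": time; "qpos": joint angles; "joint_velocities": joint speeds; "tau": joint torques, N m; "position": TCP position; "tool_rot": TCP orientation; "wrist_force": force on the tool from outside, world axes, zero at the start; "torque": the same for the moment, N m; "grip_width": opening from 0.0 (shut) to 1.0 (fully open).
Only numpy, scipy, OpenCV 4.12 (cv2) and the standard library are available. Lean on these libraries where they do the work, as an engineer would, in place of code of your own. Each camera call takes 0.05 s, during which the arm holds its last target.

## Working session

There is one attempt and no reset: what is moved stays moved. The work goes in short steps, Python scripts to look and compute and a shell command to move; the robot and the scene stay as the last step left them, time stands still between calls to the robot, and variables do not carry over. Pictures are saved under pics/ and viewed, and the job is handed in when it is done.

```bash
mkdir -p pics
cat > h.py <<'E'
from rig import manip
import numpy as np, cv2
from scipy.spatial.transform import Rotation as R
def world(cam,u,v,d):
    c=manip.camera_info(cam); Rm=np.array(c['R']);t=np.array(c['t'])
    p=np.stack([(u-c['cx'])/c['fx']*d,(v-c['cy'])/c['fy']*d,d],-1)
    return (p-t)@Rm
def cloud(cam,depth):
    v,u=np.mgrid[0:420,0:560]
    return world(cam,u.astype(float),v.astype(float),depth.astype(float))
E
python3 - <<'E'
from h import *
s=manip.read_state(); print(s)
print(manip.grip_point_offset)
for c in ['scene','top']:
    im,d=manip.grab_frame(c); cv2.imwrite(f'pics/{c}0.png',im); np.save(f'{c}0.npy',d)
    ci=manip.camera_info(c); print(c,ci)
E
```

```text
{'clock': 0.0, 'qpos': array([-1.21188761,  0.46944286, -0.04860727,  1.53369962,  0.02413924,
        1.14103037, -0.08233914]), 'joint_velocities': array([ 1.37528012e-05, -1.29678163e-03,  3.38996231e-03,  6.39626748e-04,
        1.60966295e-03,  3.67287443e-04, -1.87294264e-04]), 'tau': array([ 1.81262189e-04, -5.07967722e+01, -8.06225790e-02, -2.36156130e+01,
       -6.13476383e-02,  3.80134676e-02,  1.72198629e-04]), 'position': array([255.06689766, 624.43875153, 291.19600121]), 'tool_rot': array([ 0.30267686,  1.54958327, -0.30579256]), 'wrist_force': array([ 0.14508583, -0.16995092, -1.06838962]), 'torque': array([-0.00212087, -0.02982402, -0.01422245]), 'grip_width': 0.9964261175454996}
51.0
scene {'fx': 383.306607464081, 'fy': 383.306607464081, 'cx': 277.45279492732084, 'cy': 206.835108580152, 'R': array([[ 0.84053983, -0.54174716, -0.0016765 ],
       [-0.33412274, -0.5159623 , -0.78876162],
       [ 0.42644436,  0.66354572, -0.61469691]]), 't': array([-428.39131998,  207.45364244,  876.63664365])}
top {'fx': 434.92674080578433, 'fy': 434.92674080578433, 'cx': 281.149292030227, 'cy': 211.94937941551635, 'R': array([[ 0.02355609, -0.9996652 , -0.01070507],
       [-0.99118905, -0.02195757, -0.13062206],
       [ 0.13034327,  0.01368769, -0.99137444]]), 't': array([ -39.37843829,  475.89868489, 1302.32791751])}
```

View pics/scene0.png

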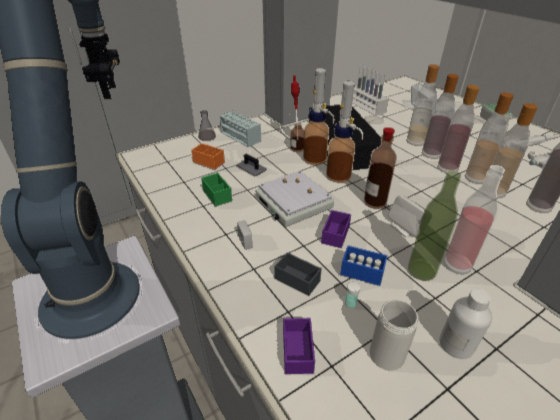

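View pics/top0.png

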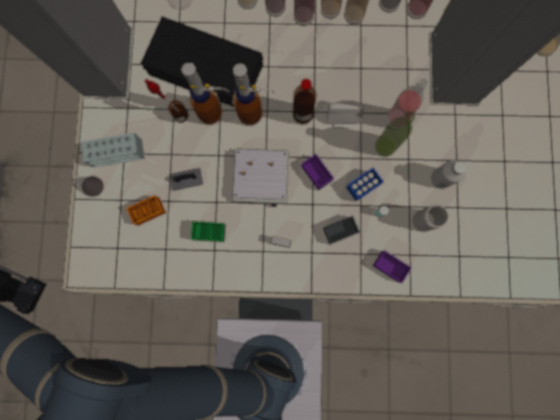

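Run:
```python
from h import *
n=['stop_corner','pan_center','blue_tray_center','orange_tray_center','lid_grip','green_tray_center','vial_center','timer_center','jar_center']
for q in n:
  for c in ['top','scene']:
    print(q,c,[(np.round(r['position'],0).tolist(),round(r['score'],2)) for r in manip.landmark_of(c,q)])
```

```text
stop_corner top [([622.0, 83.0, 50.0], 0.82)]
stop_corner scene [([622.0, 85.0, 50.0], 0.63)]
pan_center top [([608.0, -135.0, 22.0], 0.77), ([475.0, 383.0, 27.0], 0.7), ([319.0, -367.0, 20.0], 0.59), ([427.0, -212.0, 23.0], 0.57)]
pan_center scene [([318.0, -368.0, 24.0], 0.93), ([424.0, -211.0, 21.0], 0.92), ([606.0, -134.0, 21.0], 0.9)]
blue_tray_center top [([567.0, -283.0, 26.0], 0.98)]
blue_tray_center scene [([566.0, -283.0, 27.0], 0.79)]
orange_tray_center top [([472.0, 383.0, 27.0], 0.7)]
orange_tray_center scene [([473.0, 385.0, 31.0], 0.87)]
lid_grip top [([576.0, 274.0, 39.0], 0.64)]
lid_grip scene [([584.0, 271.0, 41.0], 0.72)]
green_tray_center top [([415.0, 188.0, 30.0], 0.77), ([622.0, 85.0, 50.0], 0.16)]
green_tray_center scene [([416.0, 193.0, 29.0], 0.92)]
vial_center top [([484.0, -337.0, 22.0], 0.62)]
vial_center scene [([488.0, -338.0, 26.0], 0.56)]
timer_center top [([385.0, -26.0, 28.0], 0.55)]
timer_center scene [([386.0, -28.0, 27.0], 0.66)]
jar_center top [([466.0, -467.0, 65.0], 0.82)]
jar_center scene [([467.0, -471.0, 65.0], 0.73)]
```

Scene view: orange tray (208,156), lid (252,163), green tray (217,189), the shaker with three pins (295,195), timer (245,233), dark pan (298,273), blue tray (363,265), vial (352,295), jar (393,335), and purple look-alikes (336,228) and (298,345). The pan I want is therefore at about (426,-212). Next I'll measure the yaws and exact positions.

```bash
cat >> h.py <<'E'
def rect(pts):
    (cx,cy),(w,h),a=cv2.minAreaRect(pts.astype(np.float32))
    if w>h: w,h,a=h,w,a+90   # w short; a is direction of short side
    a=(a+90)%180-90
    return round(cx,1),round(cy,1),round(w,1),round(h,1),round(a,1)
def near(P,c,r,z0,z1):
    m=(np.hypot(P[...,0]-c[0],P[...,1]-c[1])<r)&(P[...,2]>z0)&(P[...,2]<z1); return m
E
python3 - <<'E'
from h import *
D={c:np.load(f'{c}0.npy') for c in ['top','scene']}
P={c:cloud(c,D[c]) for c in D}
obj={'pan':((426,-212),38,50),'blue':((567,-283),45,64),'orange':((473,384),45,64),'lidplate':((578,273),10,25),'lidbar':((578,273),29,45),'green':((415,190),45,64),'plat':((594,37),42,56),'timer':((385,-27),40,60),'vial':((486,-337),50,70)}
for k,(c,z0,z1) in obj.items():
  for cam in P:
    p=P[cam][near(P[cam],c,95 if k=='plat' else 62,z0,z1)]
    if len(p)>5: print(k,cam,len(p),rect(p[:,:2]),np.round(np.median(p[:,2]),1), 'max',np.round(p[:,2].max(),1))
for cam,(x0,x1,y0,y1) in {'top':(220,300,140,220),'scene':(250,340,165,225)}.items():
  im=cv2.imread(f'pics/{cam}0.png'); cv2.imwrite(f'pics/{cam}_plat.png',cv2.resize(im[y0:y1,x0:x1],None,fx=7,fy=7,interpolation=cv2.INTER_CUBIC))
# pins
for cam in P:
  m=near(P[cam],(594,37),95,55,70); v,u=np.where(m); print(cam,[(int(a),int(b),*np.round(P[cam][b,a],0).tolist()) for a,b in zip(u,v)][:40])
E
```

```text
pan top 131 (428.2, -212.8, 56.0, 96.4, 23.2) 42.9 max 49.5
pan scene 302 (428.5, -212.5, 58.4, 96.4, 22.7) 43.6 max 47.2
blue top 188 (569.9, -283.6, 56.2, 98.2, 35.9) 53.4 max 60.9
blue scene 458 (570.3, -283.0, 59.9, 95.8, 36.7) 53.3 max 60.1
orange top 207 (474.3, 386.1, 57.4, 96.8, 27.0) 53.5 max 62.0
orange scene 237 (474.8, 386.4, 61.6, 99.1, 26.8) 52.3 max 59.8
lidplate top 387 (578.8, 271.2, 56.4, 95.4, 13.4) 14.6 max 24.0
lidplate scene 237 (577.1, 271.0, 55.3, 97.3, 14.2) 16.3 max 24.5
lidbar top 22 (579.7, 270.4, 14.3, 59.6, 12.7) 40.9 max 44.7
lidbar scene 39 (575.2, 271.9, 14.1, 64.1, 20.2) 40.0 max 44.6
green top 165 (413.3, 191.9, 56.2, 96.3, -2.0) 54.2 max 60.9
green scene 247 (412.4, 191.6, 56.7, 101.1, -1.9) 52.9 max 59.8
plat top 2364 (591.9, 38.1, 150.2, 160.2, -1.1) 49.3 max 56.0
plat scene 1638 (592.6, 38.2, 153.1, 162.7, -0.3) 51.4 max 55.3
timer top 147 (387.6, -29.0, 22.4, 58.3, -9.8) 51.1 max 57.4
timer scene 170 (386.7, -30.8, 21.7, 58.2, -10.4) 52.2 max 55.8
vial top 66 (486.1, -336.5, 24.4, 25.1, 4.0) 58.8 max 63.7
vial scene 132 (486.4, -337.3, 25.3, 26
[... 1409 characters left out ...]
, 178, 593.0, 88.0, 64.0), (288, 178, 608.0, 93.0, 55.0), (296, 178, 622.0, 72.0, 62.0), (297, 178, 624.0, 69.0, 63.0), (298, 178, 626.0, 67.0, 64.0), (284, 179, 591.0, 89.0, 60.0), (285, 179, 594.0, 89.0, 59.0), (296, 179, 622.0, 71.0, 59.0), (297, 179, 623.0, 67.0, 61.0), (298, 179, 627.0, 67.0, 60.0), (285, 180, 592.0, 85.0, 59.0), (296, 180, 620.0, 68.0, 58.0), (298, 180, 626.0, 66.0, 57.0), (297, 181, 621.0, 64.0, 56.0), (289, 185, 590.0, 61.0, 55.0), (309, 188, 623.0, 7.0, 64.0), (310, 188, 626.0, 7.0, 62.0), (309, 189, 621.0, 4.0, 62.0), (310, 189, 625.0, 4.0, 61.0), (308, 190, 619.0, 7.0, 58.0), (309, 190, 620.0, 3.0, 60.0), (310, 190, 623.0, 2.0, 59.0), (310, 191, 623.0, 2.0, 56.0)]
```

```bash
cat >> h.py <<'E'
def st():
    s=manip.read_state(); p=np.array(s['position']); M=R.from_rotvec(s['tool_rot']).as_matrix(); return s,p,M
def plan(x,y,zg,ang=None,n=True):
    """target grasp point; ang = world dir of jaw axis in deg (mod 180). prints turn about tool x first, then shifts in tool axes after level/turn"""
    s,p,M=st()
    g=p+51*M[:,0]
    cur=np.degrees(np.arctan2(M[1,1],M[0,1]))
    print('t',round(s['clock'],2),'grasp',np.round(g,1),'jaw',round(cur,2),'tilt',np.round(np.degrees([M[0,0],M[1,0]]),2),'w',round(s['grip_width']*87,1),'F',np.round(s['wrist_force'],1))
    print('q',np.round(s['qpos'],2))
    d=np.array([x,y,zg])-g
    if ang is not None:
        da=(ang-cur+90)%180-90
        # target orientation: x down, y=(cos,sin,0)
        b=np.radians(cur+da); T=np.array([[0,0,-1],[np.cos(b),np.sin(b),0]]); T=np.stack([T[0],T[1],np.cross(T[0],T[1])],1)
        rv=np.degrees(R.from_matrix(M.T@T).as_rotvec())
        g2=np.array([x,y,zg]); tcp2=g2+np.array([0,0,51])
        print('turn (tool)',np.round(rv,2))
        print('shift mm BEFORE turn axes',np.round(M.T@(tcp2-p),1),' AFTER turn axes',np.round(T.T@(tcp2-p),1))
    else: print('shift mm',np.round(M.T@d,1))
E
python3 - <<'E'
from h import *
plan(500,200,240,23)
D={c:np.load(f'{c}0.npy') for c in ['top','scene']}
P={c:cloud(c,D[c]) for c in D}
for n,c,a in [('pan',(428.3,-212.6),23),('blue',(570,-283.3),36.2),('orange',(474.5,386.2),27),('lid',(578.3,271),13.5),('stack',(592.2,38.1),-.8)]:
  e=np.radians(a); 
  for cam in P:
    p=P[cam]; dx=p[...,0]-c[0];dy=p[...,1]-c[1]
    u=dx*np.cos(e)+dy*np.sin(e); v=-dx*np.sin(e)+dy*np.cos(e)
    m=(abs(u)<105)&(abs(v)<48)&(D[cam]>0); print(n,cam,np.round(np.sort(p[m][:,2])[-8:],0))
# platform edges: fit
for cam in P:
  p=P[cam]; m=near(p,(592,38),95,46,54); q=p[m][:,:2]
  for a in np.arange(-2,1.1,.25):
    e=np.radians(a); u=q@[np.cos(e),np.sin(e)]; v=q@[-np.sin(e),np.cos(e)]
    print(cam,a,np.round([u.min(),np.percentile(u,1),np.percentile(u,99),u.max(),v.min(),np.percentile(v,1),np.percentile(v,99),v.max()],1))
for y in np.arange(-650,700,50):
  print(y,[int(max([P[c][near(P[c],(x,y),36,-20,600)][:,2].max(initial=0) for c in ['top']])) for x in range(300,900,50)])
E
```

```text
t 1.0 grasp [255.2 624.9 241.3] jaw 67.78 tilt [-0.    0.01] w 87.2 F [-0.1  0.1  0.1]
q [-1.21  0.47 -0.05  1.53  0.02  1.14 -0.08]
turn (tool) [ 4.478e+01 -1.000e-02 -1.000e-02]
shift mm BEFORE turn axes [   1.2 -300.8  387.3]  AFTER turn axes [  1.3  59.3 486.8]
pan top [47. 47. 47. 48. 49. 49. 49. 50.]
pan scene [46. 46. 46. 46. 47. 47. 47. 47.]
blue top [62. 62. 62. 63. 63. 63. 63. 64.]
blue scene [62. 62. 62. 62. 63. 63. 63. 63.]
orange top [60. 60. 60. 60. 61. 61. 61. 62.]
orange scene [59. 59. 59. 59. 59. 60. 60. 60.]
lid top [53. 53. 53. 53. 53. 53. 55. 55.]
lid scene [52. 53. 53. 53. 53. 54. 54. 54.]
stack top [61. 61. 61. 62. 63. 63. 63. 65.]
stack scene [61. 62. 62. 62. 63. 64. 64. 64.]
top -2.0 [514.2 516.9 663.1 665.5 -21.7 -19.1 136.  138.5]
top -1.75 [514.7 517.2 663.4 665.7 -24.2 -21.6 133.6 135.7]
top -1.5 [515.1 517.6 663.6 665.9 -26.6 -24.1 130.9 133.1]
top -1.25 [515.6 518.  663.7 666.  -29.1 -26.7 128.3 130.6]
top -1.0 [516.1 518.2 663.8 666.2 -31.7 -29.3 125.7 128.1]
top -0.75 [516.4 518.3 664.  666.6 -34.5 -31.8 123.1 125.6]
top -0.5 [516.3 518.5 664.3 667.  -
[... 1820 characters left out ...]
242, 173]
0 [7, 55, 56, 8, 58, 58, 64, 64, 50, 6, 202, 6]
50 [7, 6, 6, 8, 57, 57, 63, 63, 50, 185, 318, 182]
100 [6, 6, 7, 7, 54, 56, 64, 58, 55, 254, 318, 120]
150 [7, 60, 60, 59, 33, 54, 55, 50, 5, 108, 219, 101]
200 [6, 33, 60, 59, 6, 17, 21, 8, 5, 315, 318, 311]
250 [9, 6, 60, 58, 7, 54, 54, 9, 8, 135, 318, 98]
300 [5, 6, 6, 5, 7, 55, 55, 5, 8, 235, 266, 93]
350 [7, 5, 6, 60, 60, 60, 15, 8, 7, 244, 266, 6]
400 [6, 6, 61, 61, 60, 6, 5, 81, 78, 5, 7, 7]
450 [6, 6, 6, 61, 61, 6, 6, 81, 80, 5, 6, 514]
500 [6, 6, 8, 7, 8, 17, 78, 80, 80, 6, 6, 516]
550 [392, 6, 7, 7, 63, 111, 80, 82, 82, 7, 6, 516]
600 [393, 7, 7, 5, 36, 111, 80, 79, 74, 6, 6, 513]
650 [333, 6, 6, 4, 6, 2, 5, 6, 4, 4, 4, 434]
```

View pics/top_plat.png

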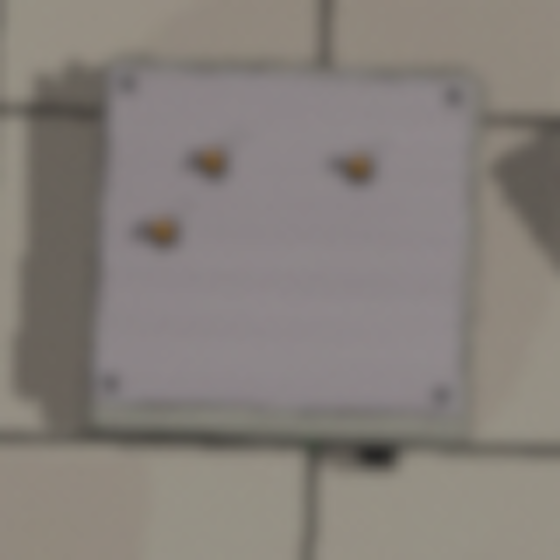

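```bash
python3 -m creep '[{"y":-0.0376,"z":0.0484,"fingers":-1},{"y":-0.0376,"z":0.0484},{"y":-0.0376,"z":0.0484},{"y":-0.0376,"z":0.0484},{"y":-0.0376,"z":0.0484},{"y":-0.0376,"z":0.0484},{"y":-0.0376,"z":0.0484},{"y":-0.0376,"z":0.0484}]'
python3 - <<'E'
from h import *
plan(428.3,-212.6,150,23)
E
```

```text
t 1.0 grasp [255.2 624.9 241.3] jaw 67.78 tilt [-0.    0.01] w 87.2 F [-0.1  0.1  0.1]
q [-1.21  0.47 -0.05  1.53  0.02  1.14 -0.08]
turn (tool) [ 4.478e+01 -1.000e-02 -1.000e-02]
shift mm BEFORE turn axes [  91.2 -709.9  477. ]  AFTER turn axes [  91.3 -167.9  838.6]invalid input at $[0]: expected keys wx, wy, wz, x, y, z, fingers
```

```bash
python3 -m creep '[{"wx":0,"wy":0,"wz":0,"x":0,"y":-0.0376,"z":0.0484,"fingers":-1},{"wx":0,"wy":0,"wz":0,"x":0,"y":-0.0376,"z":0.0484,"fingers":-1},{"wx":0,"wy":0,"wz":0,"x":0,"y":-0.0376,"z":0.0484,"fingers":-1},{"wx":0,"wy":0,"wz":0,"x":0,"y":-0.0376,"z":0.0484,"fingers":-1},{"wx":0,"wy":0,"wz":0,"x":0,"y":-0.0376,"z":0.0484,"fingers":-1},{"wx":0,"wy":0,"wz":0,"x":0,"y":-0.0376,"z":0.0484,"fingers":-1},{"wx":0,"wy":0,"wz":0,"x":0,"y":-0.0376,"z":0.0484,"fingers":-1},{"wx":0,"wy":0,"wz":0,"x":0,"y":-0.0376,"z":0.0484,"fingers":-1}]'
python3 - <<'E'
from h import *
plan(428.3,-212.6,150,23)
E
```

```text
clock: 2.0
position: [500.8, 198.3, 292.7]
tool_rot: [0.305, 1.548, -0.303]
wrist_force: [0.5, 0.7, -1.0]
grip_width: 1.001
t 2.0 grasp [500.8 198.3 241.7] jaw 67.79 tilt [0.06 0.04] w 87.1 F [ 0.5  0.7 -1. ]
q [-0.57  0.24  0.14  1.87 -0.04  1.03  0.77]
turn (tool) [ 4.479e+01  1.000e-02 -7.000e-02]
shift mm BEFORE turn axes [  91.3 -407.9   88.2]  AFTER turn axes [  91.7 -227.3  349.9]
```

```bash
python3 -m creep '[{"wx":0,"wy":0,"wz":0,"x":0,"y":-0.0583,"z":0.0126,"fingers":-1},{"wx":0,"wy":0,"wz":0,"x":0,"y":-0.0583,"z":0.0126,"fingers":-1},{"wx":0,"wy":0,"wz":0,"x":0,"y":-0.0583,"z":0.0126,"fingers":-1},{"wx":0,"wy":0,"wz":0,"x":0,"y":-0.0583,"z":0.0126,"fingers":-1},{"wx":0,"wy":0,"wz":0,"x":0,"y":-0.0583,"z":0.0126,"fingers":-1},{"wx":0,"wy":0,"wz":0,"x":0,"y":-0.0583,"z":0.0126,"fingers":-1},{"wx":0,"wy":0,"wz":0,"x":0,"y":-0.0583,"z":0.0126,"fingers":-1}]'; python3 -m creep '[{"wx":9,"wy":0,"wz":0,"x":0.018,"y":0,"z":0,"fingers":-1},{"wx":9,"wy":0,"wz":0,"x":0.018,"y":0,"z":0,"fingers":-1},{"wx":9,"wy":0,"wz":0,"x":0.018,"y":0,"z":0,"fingers":-1},{"wx":9,"wy":0,"wz":0,"x":0.018,"y":0,"z":0,"fingers":-1},{"wx":8.8,"wy":0,"wz":0,"x":0.018,"y":0,"z":0,"fingers":-1}]'
python3 - <<'E'
from h import *
plan(428.3,-212.6,27,23)
for c in ['top','scene']:
    im,d=manip.grab_frame(c); cv2.imwrite(f'pics/{c}1.png',im)
E
```

```text
clock: 2.88
position: [426.8, -212.9, 292.7]
tool_rot: [0.304, 1.548, -0.304]
wrist_force: [0.4, 0.5, 0.0]
grip_width: 1.001
clock: 3.5
position: [427.4, -211.1, 201.9]
tool_rot: [0.913, 1.37, -0.912]
wrist_force: [0.2, 0.1, -0.2]
grip_width: 1.003
t 3.5 grasp [ 427.5 -211.1  150.9] jaw 22.7 tilt [ 0.04 -0.  ] w 87.2 F [ 0.2  0.1 -0.2]
q [-0.08  0.28  0.54  2.11 -0.2   0.8   0.98]
turn (tool) [-0.3   0.02 -0.04]
shift mm BEFORE turn axes [1.239e+02 1.000e-01 1.700e+00]  AFTER turn axes [123.9   0.2   1.7]
```

View pics/scene1.png

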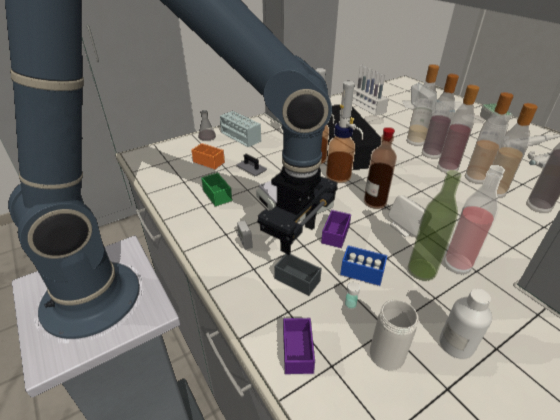

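Seen in the scene image: the gripper hovers at (290,225), directly above the dark pan at (298,273), and the path down is clear.

```bash
python3 -m creep '[{"wx":0,"wy":0,"wz":0,"x":0.042,"y":0,"z":0.0017,"fingers":-1},{"wx":0,"wy":0,"wz":0,"x":0.042,"y":0,"z":0,"fingers":-1},{"wx":0,"wy":0,"wz":0,"x":0.03,"y":0,"z":0,"fingers":-1},{"wx":0,"wy":0,"wz":0,"x":0.01,"y":0,"z":0,"fingers":-1},{"wx":0,"wy":0,"wz":0,"x":0,"y":0,"z":0,"fingers":0.6},{"wx":0,"wy":0,"wz":0,"x":0,"y":0,"z":0,"fingers":1},{"wx":0,"wy":0,"wz":0,"x":0,"y":0,"z":0,"fingers":1},{"wx":0,"wy":0,"wz":0,"x":0,"y":0,"z":0,"fingers":1}]';  python3 - <<'E'
from h import *
plan(428.3,-212.6,27,23)
E
```

```text
clock: 4.6
position: [428.1, -212.8, 78.9]
tool_rot: [0.909, 1.372, -0.908]
wrist_force: [-0.7, 0.7, 2.0]
grip_width: 0.643
t 4.6 grasp [ 428.1 -212.8   27.9] jaw 23.01 tilt [ 0.05 -0.01] w 56.0 F [-0.7  0.7  2. ]
q [ 0.05  0.5   0.41  2.19 -0.39  0.53  1.16]
turn (tool) [ 0.01  0.03 -0.04]
shift mm BEFORE turn axes [ 0.9  0.3 -0.1]  AFTER turn axes [ 0.9  0.3 -0.1]
```

```bash
python3 -m creep '[{"wx":0,"wy":0,"wz":0,"x":-0.03,"y":0,"z":0,"fingers":1},{"wx":0,"wy":0,"wz":0,"x":-0.05,"y":0,"z":0,"fingers":1},{"wx":0,"wy":0,"wz":0,"x":-0.05,"y":0,"z":0,"fingers":1},{"wx":8,"wy":0,"wz":0,"x":0,"y":0,"z":0,"fingers":1},{"wx":8,"wy":0,"wz":0,"x":0,"y":0,"z":0,"fingers":1},{"wx":8,"wy":0,"wz":0,"x":0,"y":0,"z":0,"fingers":1}]';  python3 - <<'E'
from h import *
plan(582,28,150,-1)
E
```

```text
clock: 5.35
position: [427.4, -212.3, 208.2]
tool_rot: [1.226, 1.199, -1.225]
wrist_force: [0.1, 0.2, -2.9]
grip_width: 0.64
t 5.35 grasp [ 427.4 -212.3  157.2] jaw -1.27 tilt [-0.01  0.04] w 55.7 F [ 0.1  0.2 -2.9]
q [-0.18  0.29  0.66  2.11 -0.24  0.82  0.61]
turn (tool) [-0.27 -0.04  0.02]
shift mm BEFORE turn axes [   7.3  149.2 -243.7]  AFTER turn axes [   7.2  150.4 -243. ]
```

```bash
python3 -m creep '[{"wx":0,"wy":0,"wz":0,"x":0,"y":0.0299,"z":-0.0487,"fingers":1},{"wx":0,"wy":0,"wz":0,"x":0,"y":0.0299,"z":-0.0487,"fingers":1},{"wx":0,"wy":0,"wz":0,"x":0,"y":0.0299,"z":-0.0487,"fingers":1},{"wx":0,"wy":0,"wz":0,"x":0,"y":0.0299,"z":-0.0487,"fingers":1},{"wx":0,"wy":0,"wz":0,"x":0,"y":0.0299,"z":-0.0487,"fingers":1},{"wx":0,"wy":0,"wz":0,"x":0.04,"y":0,"z":0,"fingers":1},{"wx":0,"wy":0,"wz":0,"x":0,"y":0,"z":0,"fingers":1}]';  python3 - <<'E'
from h import *
plan(582,28,79,-1)
im,d=manip.grab_frame('scene'); cv2.imwrite('pics/scene2.png',cv2.resize(im[100:250,180:400],None,fx=3.5,fy=3.5))
E
```

```text
clock: 6.22
position: [579.0, 28.7, 165.3]
tool_rot: [1.216, 1.206, -1.228]
wrist_force: [-0.7, -0.3, -2.4]
grip_width: 0.639
t 6.22 grasp [578.6  28.7 114.3] jaw -0.94 tilt [-0.47 -0.08] w 55.6 F [-0.7 -0.3 -2.4]
q [-0.52  0.5   0.53  1.91 -0.34  0.83  0.17]
turn (tool) [0.06 0.08 0.47]
shift mm BEFORE turn axes [35.3  3.3  0.6]  AFTER turn axes [35.3  3.   0.7]
```

View pics/scene2.png

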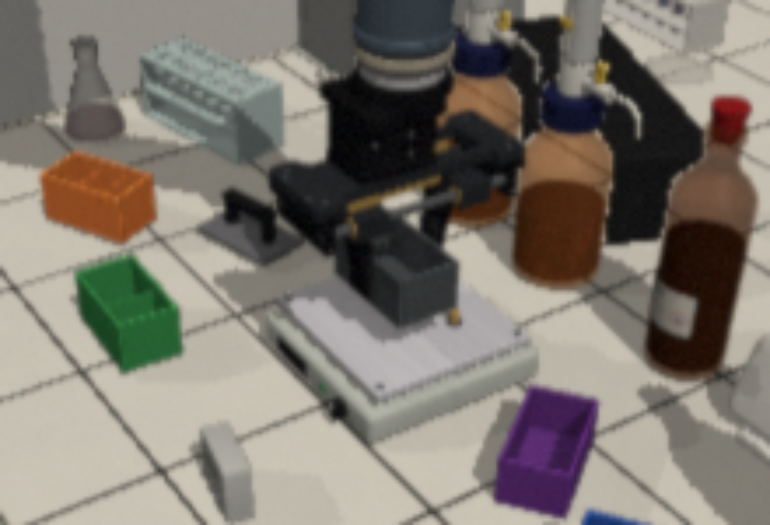

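```bash
python3 -m creep '[{"wx":0,"wy":0,"wz":0,"x":0.02,"y":0.003,"z":0.0005,"fingers":1},{"wx":0,"wy":0,"wz":0,"x":0.011,"y":0,"z":0,"fingers":1},{"wx":0,"wy":0,"wz":0,"x":0.003,"y":0,"z":0,"fingers":1},{"wx":0,"wy":0,"wz":0,"x":0,"y":0,"z":0,"fingers":1}]';  python3 - <<'E'
from h import *
plan(582,28,78,-1)
E
```

```text
clock: 6.78
position: [584.7, 27.3, 134.2]
tool_rot: [1.223, 1.201, -1.223]
wrist_force: [-0.0, 0.4, -1.5]
grip_width: 0.637
t 6.78 grasp [584.7  27.3  83.2] jaw -1.04 tilt [-0.01  0.01] w 55.4 F [-0.   0.4 -1.5]
q [-0.49  0.55  0.51  1.92 -0.37  0.77  0.2 ]
turn (tool) [-0.04 -0.01  0.01]
shift mm BEFORE turn axes [ 5.2 -2.7 -0.6]  AFTER turn axes [ 5.2 -2.7 -0.6]
```

```bash
python3 -m creep '[{"wx":0,"wy":0,"wz":0,"x":0.003,"y":0,"z":0,"fingers":1},{"wx":0,"wy":0,"wz":0,"x":0.001,"y":0,"z":0,"fingers":1},{"wx":0,"wy":0,"wz":0,"x":0.001,"y":0,"z":0,"fingers":1},{"wx":0,"wy":0,"wz":0,"x":0,"y":0,"z":0,"fingers":1}]';  python3 - <<'E'
from h import *
plan(592,37.9,78,-1)
E
```

```text
clock: 7.28
position: [584.7, 27.6, 129.2]
tool_rot: [1.222, 1.201, -1.222]
wrist_force: [0.7, -0.5, -2.9]
grip_width: 0.641
t 7.28 grasp [584.7  27.6  78.2] jaw -1.01 tilt [0.   0.01] w 55.8 F [ 0.7 -0.5 -2.9]
q [-0.49  0.56  0.5   1.92 -0.38  0.76  0.21]
turn (tool) [-0.01 -0.01 -0.  ]
shift mm BEFORE turn axes [  0.2   7.1 -10.4]  AFTER turn axes [  0.2   7.1 -10.4]
```

Not quite touching yet, so I'll lower in 0.5 mm steps.

```bash
python3 -m creep '[{"wx":0,"wy":0,"wz":0,"x":0.0007,"y":0,"z":0,"fingers":1},{"wx":0,"wy":0,"wz":0,"x":0,"y":0,"z":0,"fingers":1}]'; python3 -m creep '[{"wx":0,"wy":0,"wz":0,"x":0.0005,"y":0,"z":0,"fingers":1},{"wx":0,"wy":0,"wz":0,"x":0,"y":0,"z":0,"fingers":1}]'
```

```text
clock: 7.52
position: [584.8, 27.6, 128.9]
tool_rot: [1.223, 1.201, -1.222]
wrist_force: [-1.1, 0.2, 3.0]
grip_width: 0.643
clock: 7.78
position: [584.8, 27.6, 128.9]
tool_rot: [1.223, 1.201, -1.222]
wrist_force: [-3.4, 1.5, 6.7]
grip_width: 0.642
```

```bash
python3 -m creep '[{"wx":0,"wy":0,"wz":0,"x":0,"y":0,"z":-0.003,"fingers":1},{"wx":0,"wy":0,"wz":0,"x":0,"y":0,"z":-0.003,"fingers":1},{"wx":0,"wy":0,"wz":0,"x":0,"y":0,"z":-0.002,"fingers":1}]'; python3 -m creep '[{"wx":0,"wy":0,"wz":0,"x":0,"y":0,"z":-0.001,"fingers":1},{"wx":0,"wy":0,"wz":0,"x":0,"y":0,"z":0,"fingers":1}]';python3 -m creep '[{"wx":0,"wy":0,"wz":0,"x":0,"y":0,"z":-0.001,"fingers":1},{"wx":0,"wy":0,"wz":0,"x":0,"y":0,"z":0,"fingers":1}]'
```

```text
clock: 8.15
position: [585.8, 33.7, 129.0]
tool_rot: [1.223, 1.197, -1.222]
wrist_force: [0.4, -5.4, 5.9]
grip_width: 0.643
clock: 8.4
position: [585.9, 34.8, 129.0]
tool_rot: [1.223, 1.197, -1.222]
wrist_force: [-0.1, -4.0, 4.3]
grip_width: 0.646
clock: 8.65
position: [586.0, 35.8, 128.9]
tool_rot: [1.223, 1.197, -1.222]
wrist_force: [-0.1, -4.1, 5.2]
grip_width: 0.642
```

```bash
python3 -m creep '[{"wx":0,"wy":0,"wz":0,"x":0,"y":0,"z":-0.001,"fingers":1},{"wx":0,"wy":0,"wz":0,"x":0,"y":0,"z":0,"fingers":1}]'; python3 -m creep '[{"wx":0,"wy":0,"wz":0,"x":0,"y":0,"z":-0.001,"fingers":1},{"wx":0,"wy":0,"wz":0,"x":0,"y":0,"z":0,"fingers":1}]';python3 -m creep '[{"wx":0,"wy":0,"wz":0,"x":0,"y":0,"z":-0.001,"fingers":1},{"wx":0,"wy":0,"wz":0,"x":0,"y":0,"z":0,"fingers":1}]'
```

```text
clock: 8.9
position: [586.0, 36.8, 129.0]
tool_rot: [1.223, 1.197, -1.222]
wrist_force: [-0.5, -5.3, 4.5]
grip_width: 0.637
clock: 9.15
position: [586.0, 37.8, 129.0]
tool_rot: [1.223, 1.197, -1.222]
wrist_force: [0.0, -4.0, 5.5]
grip_width: 0.642
clock: 9.4
position: [586.1, 38.2, 129.0]
tool_rot: [1.223, 1.196, -1.222]
wrist_force: [-1.1, -5.3, 4.5]
grip_width: 0.637
```

```bash
python3 -m creep '[{"wx":0,"wy":0,"wz":0,"x":0,"y":0,"z":-0.001,"fingers":1},{"wx":0,"wy":0,"wz":0,"x":0,"y":0,"z":0,"fingers":1}]'; python3 -m creep '[{"wx":0,"wy":0,"wz":0,"x":0,"y":0,"z":-0.001,"fingers":1},{"wx":0,"wy":0,"wz":0,"x":0,"y":0,"z":0,"fingers":1}]'
```

```text
clock: 9.65
position: [586.0, 38.3, 129.0]
tool_rot: [1.222, 1.195, -1.223]
wrist_force: [-0.2, -7.2, 5.6]
grip_width: 0.641
clock: 9.9
position: [586.0, 38.5, 129.0]
tool_rot: [1.222, 1.194, -1.224]
wrist_force: [-0.4, -8.8, 5.5]
grip_width: 0.643
```

```bash
python3 -m creep '[{"wx":0,"wy":0,"wz":0,"x":0,"y":0.002,"z":0,"fingers":1},{"wx":0,"wy":0,"wz":0,"x":0,"y":0.002,"z":0,"fingers":1},{"wx":0,"wy":0,"wz":0,"x":0,"y":0,"z":0,"fingers":1}]'; python3 -m creep '[{"wx":0,"wy":0,"wz":0,"x":0,"y":0.001,"z":0,"fingers":1},{"wx":0,"wy":0,"wz":0,"x":0,"y":0,"z":0,"fingers":1}]';python3 -m creep '[{"wx":0,"wy":0,"wz":0,"x":0,"y":0.001,"z":0,"fingers":1},{"wx":0,"wy":0,"wz":0,"x":0,"y":0,"z":0,"fingers":1}]'; python3 -m creep '[{"wx":0,"wy":0,"wz":0,"x":0,"y":0.001,"z":0,"fingers":1},{"wx":0,"wy":0,"wz":0,"x":0,"y":0,"z":0,"fingers":1}]'
```

```text
clock: 10.28
position: [586.7, 38.4, 129.0]
tool_rot: [1.219, 1.201, -1.23]
wrist_force: [-10.4, -8.4, 15.3]
grip_width: 0.637
clock: 10.52
position: [586.9, 38.4, 129.1]
tool_rot: [1.218, 1.203, -1.231]
wrist_force: [-13.4, -8.2, 17.5]
grip_width: 0.641
clock: 10.78
position: [587.0, 38.4, 129.0]
tool_rot: [1.217, 1.205, -1.233]
wrist_force: [-15.2, -7.5, 20.9]
grip_width: 0.642
clock: 11.02
position: [587.2, 38.4, 129.0]
tool_rot: [1.216, 1.207, -1.234]
wrist_force: [-17.3, -8.0, 21.6]
grip_width: 0.641
```

Run:
```python
from h import *
plan(592,37.9,78,-1)
im,d=manip.grab_frame('scene'); cv2.imwrite('pics/scene3.png',cv2.resize(im[150:230,240:350],None,fx=7,fy=7,interpolation=cv2.INTER_CUBIC))
im,d=manip.grab_frame('top'); cv2.imwrite('pics/top3.png',cv2.resize(im[130:230,200:320],None,fx=6,fy=6,interpolation=cv2.INTER_CUBIC))
```

```text
t 11.03 grasp [586.6  38.3  78. ] jaw -1.13 tilt [-0.69 -0.14] w 55.8 F [-17.3  -8.   21.6]
q [-0.51  0.56  0.5   1.9  -0.37  0.78  0.18]
turn (tool) [-0.13  0.15  0.69]
shift mm BEFORE turn axes [-0.   4.8  0.4]  AFTER turn axes [0.  4.8 0.4]
```

View pics/scene3.png

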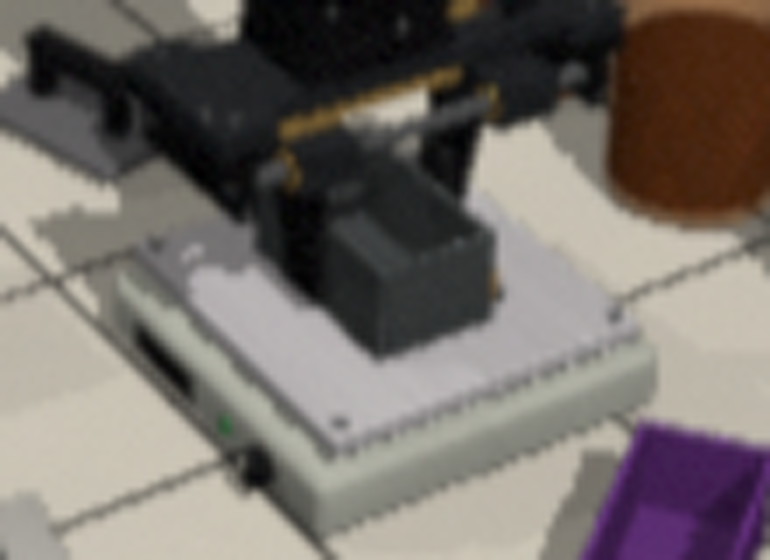

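View pics/top3.png

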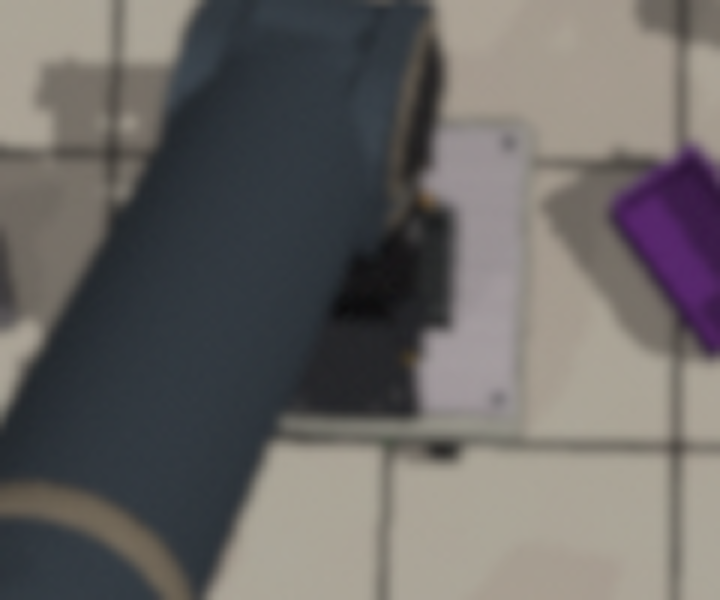

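Run:
```python
from h import *
for cam in ['top','scene']:
    im,d=manip.grab_frame(cam); P=cloud(cam,d)
    e=np.radians(-1.); c=np.array([592,37.9])
    dx=P[...,0]-c[0];dy=P[...,1]-c[1]
    u=dx*np.cos(e)+dy*np.sin(e); v=-dx*np.sin(e)+dy*np.cos(e); z=P[...,2]
    m=(z>87)&(z<98)&(abs(u)<50)&(v<-25)&(v>-70)&(im.max(-1)<90)
    print(cam,m.sum(), np.round(np.percentile(u[m],[0,2,10,90,98,100]),1),np.round(np.percentile(v[m],[0,2,10]),1),np.round(np.percentile(z[m],[5,50,95]),1))
    if cam=='top':
        for vv in range(-50,-20,4):
            mm=(z>84)&(z<100)&(abs(v-vv)<3)&(abs(u)<50); print(vv,mm.sum(),np.round(np.sort(u[mm]),0)[[0,1,-2,-1]] if mm.sum()>3 else '')
```

```text
top 18 [-33.8 -33.  -31.4  18.9  20.   20.5] [-46.1 -46.  -45.8] [88.4 93.7 96.7]
-50 5 [-31. -28. -23. -19.]
-46 25 [-31. -31.  18.  21.]
-42 15 [-34. -33.  22.  23.]
-38 7 [-33. -32.  22.  23.]
-34 5 [18. 19. 23. 23.]
-30 0 
-26 0 
-22 0 
scene 76 [-32.8 -32.5 -31.6  18.4  20.3  20.6] [-50.4 -49.3 -47.6] [88.  92.2 96.6]
```

```bash
python3 -m creep '[{"wx":0,"wy":0,"wz":0,"x":-0.0008,"y":-0.003,"z":0.0,"fingers":1},{"wx":0,"wy":0,"wz":0,"x":0,"y":-0.0028,"z":0.0,"fingers":1},{"wx":0,"wy":0,"wz":0,"x":0,"y":0,"z":0,"fingers":1}]'; python3 -m creep '[{"wx":0,"wy":0,"wz":0,"x":0,"y":0,"z":0,"fingers":-0.5},{"wx":0,"wy":0,"wz":0,"x":0,"y":0,"z":0,"fingers":-0.5},{"wx":0,"wy":0,"wz":0,"x":0,"y":0,"z":0,"fingers":-0.5}]';  python3 - <<'E'
from h import *
plan(592,37.9,78,-1)
E
```

```text
clock: 11.6
position: [586.1, 38.6, 129.0]
tool_rot: [1.221, 1.195, -1.226]
wrist_force: [-1.3, -8.5, 1.6]
grip_width: 0.639
clock: 11.98
position: [586.3, 43.6, 128.7]
tool_rot: [1.222, 1.202, -1.221]
wrist_force: [0.4, -0.2, 0.3]
grip_width: 0.75
t 11.97 grasp [586.3  43.6  77.7] jaw -0.95 tilt [0.01 0.05] w 65.2 F [ 0.4 -0.2  0.3]
q [-0.52  0.56  0.5   1.91 -0.38  0.76  0.18]
turn (tool) [ 0.05 -0.05 -0.01]
shift mm BEFORE turn axes [-0.3  5.8  5.6]  AFTER turn axes [-0.3  5.8  5.6]
```

```bash
python3 -m creep '[{"wx":0,"wy":0,"wz":0,"x":0,"y":0,"z":0.0056,"fingers":-0.5},{"wx":0,"wy":0,"wz":0,"x":0,"y":0.003,"z":0,"fingers":-0.5},{"wx":0,"wy":0,"wz":0,"x":0,"y":0.002,"z":0,"fingers":-0.5},{"wx":0,"wy":0,"wz":0,"x":0,"y":0.002,"z":0,"fingers":-0.5},{"wx":0,"wy":0,"wz":0,"x":0,"y":0.0,"z":0,"fingers":-0.5}]'; python3 -m creep '[{"wx":0,"wy":0,"wz":0,"x":0,"y":0.001,"z":0,"fingers":-0.5},{"wx":0,"wy":0,"wz":0,"x":0,"y":0.0,"z":0,"fingers":-0.5}]';python3 -m creep '[{"wx":0,"wy":0,"wz":0,"x":0,"y":0.001,"z":0,"fingers":-0.5},{"wx":0,"wy":0,"wz":0,"x":0,"y":0.0,"z":0,"fingers":-0.5}]'; python3 -m creep '[{"wx":0,"wy":0,"wz":0,"x":0,"y":0.001,"z":0,"fingers":-0.5},{"wx":0,"wy":0,"wz":0,"x":0,"y":0.0,"z":0,"fingers":-0.5}]'
```

```text
clock: 12.6
position: [592.5, 36.6, 128.6]
tool_rot: [1.221, 1.202, -1.224]
wrist_force: [-2.5, -1.0, 1.9]
grip_width: 0.754
clock: 12.85
position: [594.2, 36.6, 128.7]
tool_rot: [1.222, 1.2, -1.222]
wrist_force: [-2.6, -1.6, 0.2]
grip_width: 0.752
clock: 13.1
position: [595.2, 36.7, 128.7]
tool_rot: [1.222, 1.2, -1.222]
wrist_force: [-2.9, -0.8, -0.3]
grip_width: 0.749
clock: 13.35
position: [596.2, 36.8, 128.8]
tool_rot: [1.223, 1.201, -1.222]
wrist_force: [-1.8, -1.2, -0.2]
grip_width: 0.757
```

```bash
python3 -m creep '[{"wx":0,"wy":0,"wz":0,"x":0,"y":0.001,"z":0,"fingers":-0.5},{"wx":0,"wy":0,"wz":0,"x":0,"y":0.0,"z":0,"fingers":-0.5}]';python3 -m creep '[{"wx":0,"wy":0,"wz":0,"x":0,"y":0.001,"z":0,"fingers":-0.5},{"wx":0,"wy":0,"wz":0,"x":0,"y":0.0,"z":0,"fingers":-0.5}]'; python3 -m creep '[{"wx":0,"wy":0,"wz":0,"x":0,"y":0.001,"z":0,"fingers":-0.5},{"wx":0,"wy":0,"wz":0,"x":0,"y":0.0,"z":0,"fingers":-0.5}]';python3 -m creep '[{"wx":0,"wy":0,"wz":0,"x":0,"y":0.001,"z":0,"fingers":-0.5},{"wx":0,"wy":0,"wz":0,"x":0,"y":0.0,"z":0,"fingers":-0.5}]'
```

```text
clock: 13.6
position: [596.4, 36.8, 128.7]
tool_rot: [1.222, 1.202, -1.223]
wrist_force: [-4.3, -0.5, 1.6]
grip_width: 0.749
clock: 13.85
position: [596.6, 36.8, 128.6]
tool_rot: [1.221, 1.204, -1.225]
wrist_force: [-7.5, -0.7, 3.4]
grip_width: 0.748
clock: 14.1
position: [596.8, 36.8, 128.5]
tool_rot: [1.22, 1.206, -1.226]
wrist_force: [-8.6, -0.7, 5.4]
grip_width: 0.752
clock: 14.35
position: [596.9, 36.8, 128.4]
tool_rot: [1.219, 1.208, -1.228]
wrist_force: [-10.3, -1.8, 6.3]
grip_width: 0.753
```

```bash
python3 -m creep '[{"wx":0,"wy":0,"wz":0,"x":0,"y":-0.005,"z":0,"fingers":-0.5},{"wx":0,"wy":0,"wz":0,"x":0,"y":-0.0035,"z":0,"fingers":-0.5},{"wx":0,"wy":0,"wz":0,"x":-0.03,"y":0,"z":0,"fingers":-0.5},{"wx":0,"wy":0,"wz":0,"x":-0.03,"y":0,"z":0,"fingers":-0.5},{"wx":0,"wy":0,"wz":0,"x":0,"y":0,"z":0.04,"fingers":1},{"wx":0,"wy":0,"wz":0,"x":0,"y":0,"z":0.042,"fingers":1},{"wx":0,"wy":0,"wz":0,"x":0,"y":0,"z":0,"fingers":1}]'
python3 - <<'E'
from h import *
plan(592,-43,78,-1)
c0=np.array([592,37.9])
for cam in ['top','scene']:
    im,d=manip.grab_frame(cam); P=cloud(cam,d)
    cv2.imwrite(f'pics/{cam}4.png',cv2.resize(im[140:230,220:340],None,fx=6,fy=6,interpolation=cv2.INTER_CUBIC))
    m=near(P,c0,65,80,98)&(im.max(-1)<90); print(cam,m.sum(),rect(P[m][:,:2]))
E
```

```text
clock: 15.22
position: [590.8, -49.5, 189.9]
tool_rot: [1.228, 1.193, -1.225]
wrist_force: [-0.1, 0.9, -0.1]
grip_width: 0.496
t 15.22 grasp [591.  -49.6 138.9] jaw -1.4 tilt [ 0.21 -0.12] w 43.2 F [-0.1  0.9 -0.1]
q [-0.4   0.49  0.56  1.86 -0.33  0.88  0.29]
turn (tool) [-0.4   0.11 -0.22]
shift mm BEFORE turn axes [60.9  0.8 -6.6]  AFTER turn axes [60.9  1.1 -6.5]
top 49 (597.2, 79.9, 26.8, 61.0, 63.2)
scene 219 (591.0, 37.0, 57.8, 97.7, -0.8)
```

View pics/scene4.png

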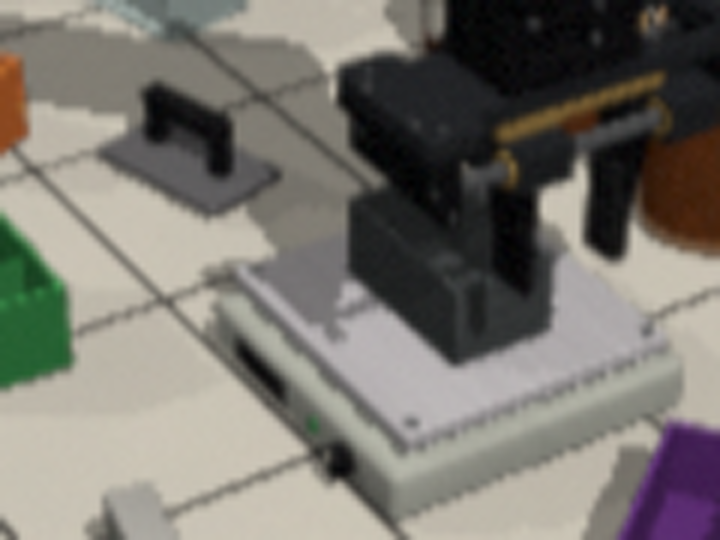

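```bash
python3 -m creep '[{"wx":0,"wy":0,"wz":0,"x":0,"y":0,"z":0,"fingers":1},{"wx":0,"wy":0,"wz":0,"x":0.03,"y":0,"z":0,"fingers":1},{"wx":0,"wy":0,"wz":0,"x":0.028,"y":0,"z":0,"fingers":1},{"wx":0,"wy":0,"wz":0,"x":0,"y":0.001,"z":-0.008,"fingers":1},{"wx":0,"wy":0,"wz":0,"x":0,"y":0,"z":-0.008,"fingers":1},{"wx":0,"wy":0,"wz":0,"x":0,"y":0,"z":0,"fingers":1}]'; python3 -m creep '[{"wx":0,"wy":0,"wz":0,"x":0,"y":0,"z":-0.004,"fingers":1},{"wx":0,"wy":0,"wz":0,"x":0,"y":0,"z":0,"fingers":1}]'; python3 -m creep '[{"wx":0,"wy":0,"wz":0,"x":0,"y":0,"z":-0.004,"fingers":1},{"wx":0,"wy":0,"wz":0,"x":0,"y":0,"z":0,"fingers":1}]'
```

```text
clock: 16.08
position: [592.3, -27.5, 132.0]
tool_rot: [1.222, 1.201, -1.218]
wrist_force: [0.8, -0.2, 0.4]
grip_width: 0.006
clock: 16.32
position: [591.7, -24.8, 131.3]
tool_rot: [1.223, 1.201, -1.221]
wrist_force: [0.2, -0.3, -0.1]
grip_width: 0.006
clock: 16.58
position: [591.6, -20.9, 130.9]
tool_rot: [1.222, 1.201, -1.222]
wrist_force: [-0.2, -0.2, 0.3]
grip_width: 0.005
```

```bash
python3 -m creep '[{"wx":0,"wy":0,"wz":0,"x":0,"y":0,"z":-0.001,"fingers":1},{"wx":0,"wy":0,"wz":0,"x":0,"y":0,"z":0,"fingers":1}]'; python3 -m creep '[{"wx":0,"wy":0,"wz":0,"x":0,"y":0,"z":-0.001,"fingers":1},{"wx":0,"wy":0,"wz":0,"x":0,"y":0,"z":0,"fingers":1}]'; python3 -m creep '[{"wx":0,"wy":0,"wz":0,"x":0,"y":0,"z":-0.001,"fingers":1},{"wx":0,"wy":0,"wz":0,"x":0,"y":0,"z":0,"fingers":1}]'; python3 -m creep '[{"wx":0,"wy":0,"wz":0,"x":0,"y":0,"z":-0.001,"fingers":1},{"wx":0,"wy":0,"wz":0,"x":0,"y":0,"z":0,"fingers":1}]'
```

```text
clock: 16.82
position: [591.5, -20.7, 130.8]
tool_rot: [1.222, 1.2, -1.223]
wrist_force: [-0.6, -1.2, -0.6]
grip_width: 0.005
clock: 17.08
position: [591.5, -20.5, 130.9]
tool_rot: [1.222, 1.199, -1.224]
wrist_force: [-0.4, -5.7, 0.2]
grip_width: 0.006
clock: 17.32
position: [591.5, -20.4, 131.0]
tool_rot: [1.222, 1.198, -1.224]
wrist_force: [0.1, -7.2, 0.0]
grip_width: 0.008
clock: 17.58
position: [591.4, -20.2, 131.1]
tool_rot: [1.221, 1.197, -1.225]
wrist_force: [-0.7, -8.4, 0.6]
grip_width: 0.007
```

```bash
python3 -m creep '[{"wx":0,"wy":0,"wz":0,"x":0,"y":0,"z":0.006,"fingers":1},{"wx":0,"wy":0,"wz":0,"x":-0.006,"y":0,"z":0.02,"fingers":1},{"wx":0,"wy":0,"wz":0,"x":-0.05,"y":0,"z":0.03,"fingers":-1},{"wx":0,"wy":0,"wz":0,"x":-0.04,"y":0,"z":0.04,"fingers":-1},{"wx":0,"wy":0,"wz":0,"x":0,"y":0,"z":0.06,"fingers":-1},{"wx":0,"wy":0,"wz":0,"x":0,"y":0,"z":0.06,"fingers":-1}]'
python3 - <<'E'
from h import *
plan(570,-283.3,120,36.2)
c0=np.array([592,37.9])
for cam in ['top','scene']:
    im,d=manip.grab_frame(cam); P=cloud(cam,d)
    cv2.imwrite(f'pics/{cam}5.png',cv2.resize(im[140:230,220:340],None,fx=6,fy=6,interpolation=cv2.INTER_CUBIC))
    m=near(P,c0,65,80,98)&(im.max(-1)<90); print(cam,m.sum(),rect(P[m][:,:2]))
E
```

```text
clock: 18.32
position: [588.0, -235.0, 228.2]
tool_rot: [1.223, 1.2, -1.219]
wrist_force: [0.3, 0.8, -0.3]
grip_width: 0.374
t 18.32 grasp [ 588.1 -235.   177.2] jaw -0.96 tilt [0.15 0.03] w 32.5 F [ 0.3  0.8 -0.3]
q [-0.1   0.51  0.59  1.73 -0.33  1.    0.59]
turn (tool) [-3.716e+01  1.000e-02 -1.600e-01]
shift mm BEFORE turn axes [ 57.2 -17.3  48.6]  AFTER turn axes [ 57.2 -43.   28.4]
top 177 (591.8, 38.0, 56.3, 95.5, -1.7)
scene 327 (591.2, 37.1, 56.9, 98.3, -0.3)
```

View pics/top5.png

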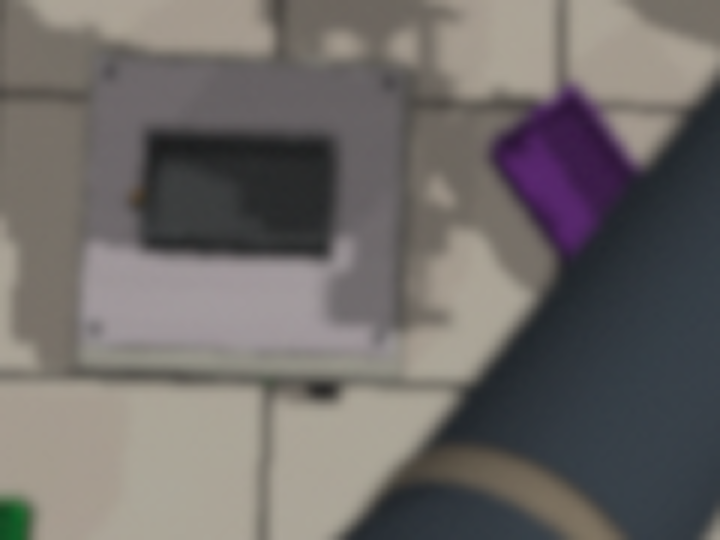

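View pics/scene5.png

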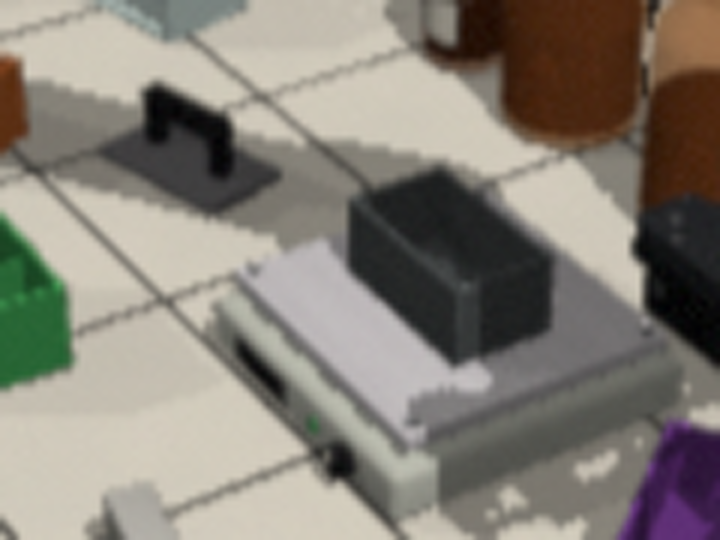

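The top view shows the pan at (240,195) in the crop, its end against the left pin at (135,197). I measure it at (591.8, 38.0), which matches the computed stop position. The blue tray is next: I'll turn first, then go over it.

```bash
python3 -m creep '[{"wx":-9.3,"wy":0,"wz":0,"x":0,"y":0,"z":0,"fingers":-1},{"wx":-9.3,"wy":0,"wz":0,"x":0,"y":0,"z":0,"fingers":-1},{"wx":-9.3,"wy":0,"wz":0,"x":0,"y":0,"z":0,"fingers":-1},{"wx":-9.3,"wy":0,"wz":0,"x":0,"y":0,"z":0,"fingers":-1},{"wx":0,"wy":0,"wz":0,"x":0.02,"y":-0.043,"z":0.0285,"fingers":-1},{"wx":0,"wy":0,"wz":0,"x":0.03,"y":0,"z":0,"fingers":-1},{"wx":0,"wy":0,"wz":0,"x":0,"y":0,"z":0,"fingers":-1}]'
python3 - <<'E'
from h import *
plan(570,-283.3,40,36.2)
im,d=manip.grab_frame('scene'); cv2.imwrite('pics/scene6.png',cv2.resize(im[150:330,240:480],None,fx=3,fy=3))
E
```

```text
clock: 19.3
position: [568.4, -281.1, 175.0]
tool_rot: [0.734, 1.448, -0.734]
wrist_force: [-0.3, -0.5, -0.1]
grip_width: 0.997
t 19.3 grasp [ 568.2 -281.   124. ] jaw 36.12 tilt [-0.24  0.15] w 86.7 F [-0.3 -0.5 -0.1]
q [ 0.1   0.55  0.41  1.76 -0.27  0.89  1.26]
turn (tool) [-0.08 -0.27  0.11]
shift mm BEFORE turn axes [84.   0.2  3.1]  AFTER turn axes [84.   0.   2.7]
```

View pics/scene6.png

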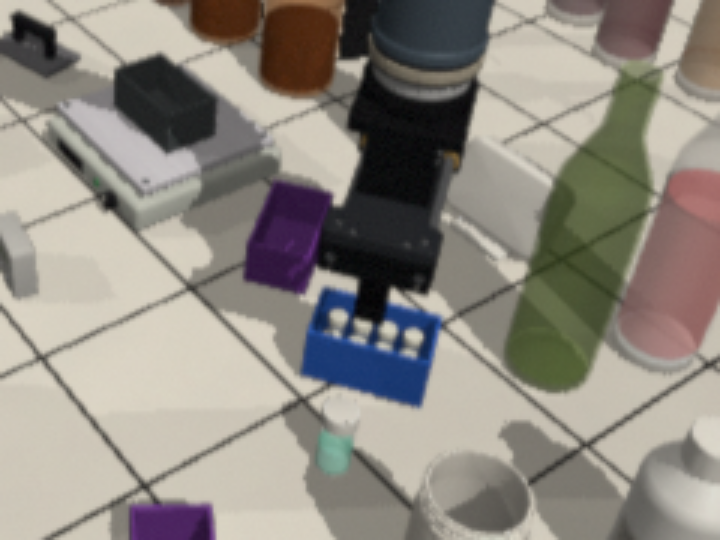

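The open gripper sits over the blue tray at (370,330) in the crop, and the vial at (338,435) is clear of the near finger. Going down.

```bash
python3 -m creep '[{"wx":0,"wy":0,"wz":0,"x":0.03,"y":0,"z":0.0028,"fingers":-1},{"wx":0,"wy":0,"wz":0,"x":0.03,"y":0,"z":0,"fingers":-1},{"wx":0,"wy":0,"wz":0,"x":0.018,"y":0,"z":0,"fingers":-1},{"wx":0,"wy":0,"wz":0,"x":0.006,"y":0,"z":0,"fingers":-1},{"wx":0,"wy":0,"wz":0,"x":0,"y":0,"z":0,"fingers":0.6},{"wx":0,"wy":0,"wz":0,"x":0,"y":0,"z":0,"fingers":1},{"wx":0,"wy":0,"wz":0,"x":0,"y":0,"z":0,"fingers":1},{"wx":0,"wy":0,"wz":0,"x":0,"y":0,"z":0,"fingers":1}]'
python3 - <<'E'
from h import *
plan(570,-283.3,40,36.2)
E
```

```text
clock: 20.35
position: [571.6, -284.1, 93.4]
tool_rot: [0.732, 1.443, -0.733]
wrist_force: [0.4, 0.8, 0.7]
grip_width: 0.642
t 20.35 grasp [ 571.6 -284.1   42.4] jaw 36.18 tilt [ 0.03 -0.03] w 55.9 F [0.4 0.8 0.7]
q [ 0.14  0.65  0.36  1.8  -0.32  0.75  1.3 ]
turn (tool) [-0.02  0.04 -0.01]
shift mm BEFORE turn axes [ 2.4 -0.8 -1.6]  AFTER turn axes [ 2.4 -0.8 -1.6]
```

```bash
python3 -m creep '[{"wx":0,"wy":0,"wz":0,"x":-0.02,"y":0,"z":0,"fingers":1},{"wx":0,"wy":0,"wz":0,"x":-0.05,"y":0,"z":0,"fingers":1},{"wx":0,"wy":0,"wz":0,"x":-0.05,"y":0,"z":0,"fingers":1},{"wx":0,"wy":0,"wz":0,"x":0,"y":0,"z":0,"fingers":1}]'
python3 - <<'E'
from h import *
plan(585,36.4,170,-1)
E
```

```text
clock: 20.85
position: [573.6, -285.4, 218.7]
tool_rot: [0.733, 1.433, -0.731]
wrist_force: [-0.1, -0.6, -2.1]
grip_width: 0.639
t 20.85 grasp [ 574.1 -285.6  167.7] jaw 36.16 tilt [ 0.56 -0.22] w 55.6 F [-0.1 -0.6 -2.1]
q [ 0.09  0.5   0.43  1.72 -0.25  0.96  1.24]
turn (tool) [37.16  0.38 -0.47]
shift mm BEFORE turn axes [  -3.4  199.1 -253. ]  AFTER turn axes [  -2.3    5.8 -321.9]
```

```bash
python3 -m creep '[{"wx":0,"wy":0,"wz":0,"x":-0.001,"y":0.0332,"z":-0.0422,"fingers":1},{"wx":0,"wy":0,"wz":0,"x":-0.001,"y":0.0332,"z":-0.0422,"fingers":1},{"wx":0,"wy":0,"wz":0,"x":-0.001,"y":0.0332,"z":-0.0422,"fingers":1},{"wx":0,"wy":0,"wz":0,"x":0,"y":0.0332,"z":-0.0422,"fingers":1},{"wx":0,"wy":0,"wz":0,"x":0,"y":0.0332,"z":-0.0422,"fingers":1},{"wx":0,"wy":0,"wz":0,"x":0,"y":0.0332,"z":-0.0422,"fingers":1}]';python3 -m creep '[{"wx":9.3,"wy":0,"wz":0,"x":0,"y":0,"z":0,"fingers":1},{"wx":9.3,"wy":0,"wz":0,"x":0,"y":0,"z":0,"fingers":1},{"wx":9.3,"wy":0,"wz":0,"x":0,"y":0,"z":0,"fingers":1},{"wx":9.3,"wy":0,"wz":0,"x":0,"y":0,"z":0,"fingers":1},{"wx":0,"wy":0,"wz":0,"x":0,"y":0,"z":0,"fingers":1}]'
python3 - <<'E'
from h import *
plan(591.8,36.4,140,-1)
im,d=manip.grab_frame('scene'); cv2.imwrite('pics/scene7.png',cv2.resize(im[100:240,200:400],None,fx=4,fy=4,interpolation=cv2.INTER_CUBIC))
P=cloud('scene',d); m=near(P,(592,38),70,110,185)&(im[...,0]>im[...,2].astype(int)*2)&(im[...,0]>60); print(m.sum(),rect(P[m][:,:2]),np.round(np.percentile(P[m][:,2],[2,98]),1))
E
```

```text
clock: 21.6
position: [582.1, 39.9, 215.5]
tool_rot: [0.733, 1.445, -0.733]
wrist_force: [-0.3, -0.3, -1.8]
grip_width: 0.642
clock: 22.22
position: [582.2, 38.4, 215.3]
tool_rot: [1.22, 1.202, -1.222]
wrist_force: [1.2, 0.5, -2.0]
grip_width: 0.639
t 22.23 grasp [582.2  38.4 164.3] jaw -0.9 tilt [-0.08 -0.02] w 55.6 F [ 1.2  0.5 -2. ]
q [-0.55  0.44  0.54  1.86 -0.28  0.92  0.11]
turn (tool) [0.1  0.03 0.08]
shift mm BEFORE turn axes [24.3  9.6  1.8]  AFTER turn axes [24.3  9.6  1.8]
533 (583.8, 38.7, 60.6, 98.9, -1.6) [131.9 179.3]
```

View pics/scene7.png

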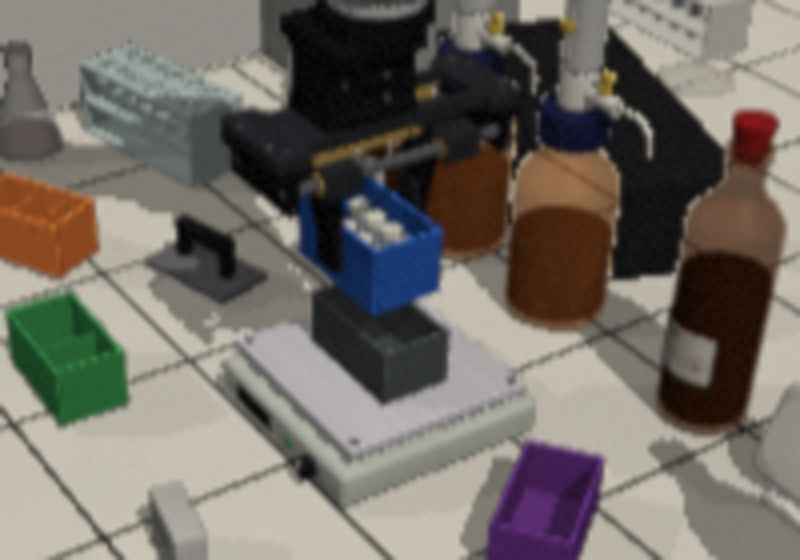

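```bash
python3 -m creep '[{"wx":0,"wy":0,"wz":0,"x":0.012,"y":0.0096,"z":0.0016,"fingers":1},{"wx":0,"wy":0,"wz":0,"x":0.011,"y":0,"z":0,"fingers":1},{"wx":0,"wy":0,"wz":0,"x":0,"y":0,"z":0,"fingers":1}]'
python3 - <<'E'
from h import *
plan(591.8,36.6,131,-1)
im,d=manip.grab_frame('top'); cv2.imwrite('pics/top8.png',cv2.resize(im[130:230,200:320],None,fx=6,fy=6,interpolation=cv2.INTER_CUBIC))
im,d=manip.grab_frame('scene'); cv2.imwrite('pics/scene8.png',cv2.resize(im[140:220,250:350],None,fx=7,fy=7,interpolation=cv2.INTER_CUBIC))
E
```

```text
clock: 22.65
position: [591.6, 36.2, 191.1]
tool_rot: [1.22, 1.203, -1.225]
wrist_force: [-0.8, -0.5, -1.5]
grip_width: 0.644
t 22.65 grasp [591.4  36.2 140.1] jaw -1.01 tilt [-0.2  -0.03] w 56.0 F [-0.8 -0.5 -1.5]
q [-0.52  0.48  0.53  1.86 -0.3   0.89  0.13]
turn (tool) [-0.01  0.03  0.2 ]
shift mm BEFORE turn axes [ 9.1  0.3 -0.4]  AFTER turn axes [ 9.1  0.2 -0.4]
```

View pics/scene8.png

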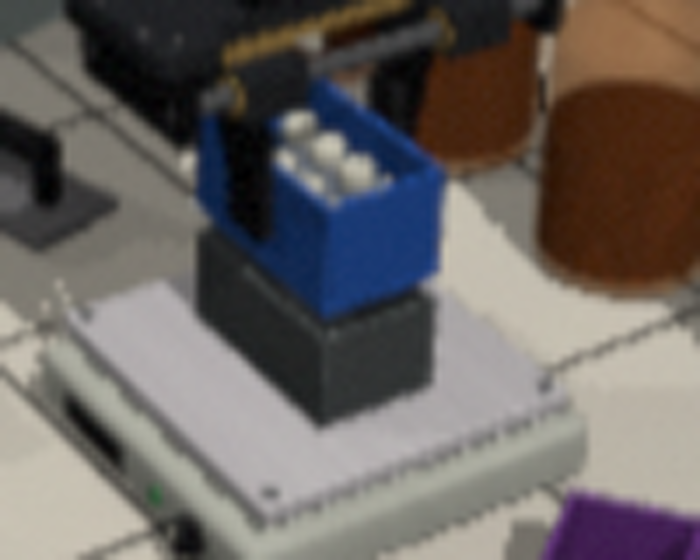

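Aligned: the blue corner at (325,315) is directly over the pan's corner at (323,425). Lowering gently.

```bash
python3 -m creep '[{"wx":0,"wy":0,"wz":0,"x":0.004,"y":0,"z":-0.0004,"fingers":1},{"wx":0,"wy":0,"wz":0,"x":0.003,"y":0,"z":0,"fingers":1},{"wx":0,"wy":0,"wz":0,"x":0.0015,"y":0,"z":0,"fingers":1},{"wx":0,"wy":0,"wz":0,"x":0,"y":0,"z":0,"fingers":1}]'; python3 -m creep '[{"wx":0,"wy":0,"wz":0,"x":0.001,"y":0,"z":0,"fingers":1},{"wx":0,"wy":0,"wz":0,"x":0,"y":0,"z":0,"fingers":1}]'; python3 -m creep '[{"wx":0,"wy":0,"wz":0,"x":0.001,"y":0,"z":0,"fingers":1},{"wx":0,"wy":0,"wz":0,"x":0,"y":0,"z":0,"fingers":1}]'
```

```text
clock: 23.25
position: [592.4, 36.9, 184.3]
tool_rot: [1.222, 1.201, -1.222]
wrist_force: [0.3, -0.4, -1.9]
grip_width: 0.638
clock: 23.5
position: [592.5, 36.8, 183.3]
tool_rot: [1.222, 1.201, -1.222]
wrist_force: [0.1, -0.0, -1.9]
grip_width: 0.639
clock: 23.75
position: [592.4, 36.8, 182.3]
tool_rot: [1.222, 1.201, -1.222]
wrist_force: [-1.1, -0.2, -0.9]
grip_width: 0.642
```

```bash
python3 -m creep '[{"wx":0,"wy":0,"wz":0,"x":0.001,"y":0,"z":0,"fingers":1},{"wx":0,"wy":0,"wz":0,"x":0,"y":0,"z":0,"fingers":1}]'; python3 -m creep '[{"wx":0,"wy":0,"wz":0,"x":0.001,"y":0,"z":0,"fingers":1},{"wx":0,"wy":0,"wz":0,"x":0,"y":0,"z":0,"fingers":1}]'; python3 -m creep '[{"wx":0,"wy":0,"wz":0,"x":0.0008,"y":0,"z":0,"fingers":1},{"wx":0,"wy":0,"wz":0,"x":0,"y":0,"z":0,"fingers":1}]'
```

```text
clock: 24.0
position: [592.4, 36.8, 181.2]
tool_rot: [1.222, 1.201, -1.222]
wrist_force: [-1.0, -0.9, -1.8]
grip_width: 0.641
clock: 24.25
position: [592.5, 36.8, 180.3]
tool_rot: [1.222, 1.201, -1.222]
wrist_force: [0.2, -0.4, -0.9]
grip_width: 0.641
clock: 24.5
position: [592.5, 36.8, 180.3]
tool_rot: [1.223, 1.201, -1.222]
wrist_force: [-2.1, 1.3, 4.9]
grip_width: 0.641
```

```bash
python3 -m creep '[{"wx":0,"wy":0,"wz":0,"x":-0.0004,"y":0,"z":0,"fingers":-0.6},{"wx":0,"wy":0,"wz":0,"x":0,"y":0,"z":0,"fingers":-0.7},{"wx":0,"wy":0,"wz":0,"x":0,"y":0,"z":0,"fingers":-0.9},{"wx":0,"wy":0,"wz":0,"x":-0.03,"y":0,"z":0,"fingers":-1},{"wx":0,"wy":0,"wz":0,"x":-0.06,"y":0,"z":0,"fingers":-1},{"wx":0,"wy":0,"wz":0,"x":-0.05,"y":0,"z":0,"fingers":-1},{"wx":0,"wy":0,"wz":0,"x":0,"y":0.0,"z":-0.055,"fingers":-1},{"wx":0,"wy":0,"wz":0,"x":0,"y":0,"z":-0.055,"fingers":-1},{"wx":0,"wy":0,"wz":0,"x":0,"y":0,"z":-0.055,"fingers":-1}]'
python3 - <<'E'
from h import *
plan(474.5,386.2,150,27)
for cam in ['top','scene']:
    im,d=manip.grab_frame(cam); P=cloud(cam,d)
    cv2.imwrite(f'pics/{cam}9.png',cv2.resize(im[130:230,220:340],None,fx=6,fy=6,interpolation=cv2.INTER_CUBIC))
    b=(im[...,0]>im[...,2].astype(int)*2)&(im[...,0]>40)
    m=near(P,(592,38),70,125,155)&b; print(cam,m.sum(),rect(P[m][:,:2]),np.round(np.percentile(P[m][:,2],[2,50,98]),1))
    m=near(P,(592,38),62,68,90)&(im.max(-1)<90); print(cam,m.sum(),rect(P[m][:,:2]))
E
```

```text
clock: 25.62
position: [595.2, 203.3, 320.1]
tool_rot: [1.223, 1.201, -1.222]
wrist_force: [1.3, 1.0, 0.5]
grip_width: 1.0
t 25.62 grasp [595.3 203.4 269.1] jaw -1.04 tilt [0.03 0.03] w 87.0 F [1.3 1.  0.5]
q [-0.79  0.4   0.54  1.64 -0.22  1.16 -0.21]
turn (tool) [-2.804e+01 -2.000e-02 -3.000e-02]
shift mm BEFORE turn axes [ 119.2 -124.1 -180.6]  AFTER turn axes [ 119.1  -24.6 -217.7]
top 136 (591.5, 38.9, 54.6, 93.2, -0.9) [126.1 138.2 145.7]
top 51 (565.0, 39.4, 3.5, 90.5, -0.8)
scene 347 (591.9, 37.0, 57.1, 98.0, -0.7) [125.3 135.3 144.9]
scene 217 (571.2, 26.8, 49.1, 107.3, 28.8)
```

View pics/scene9.png

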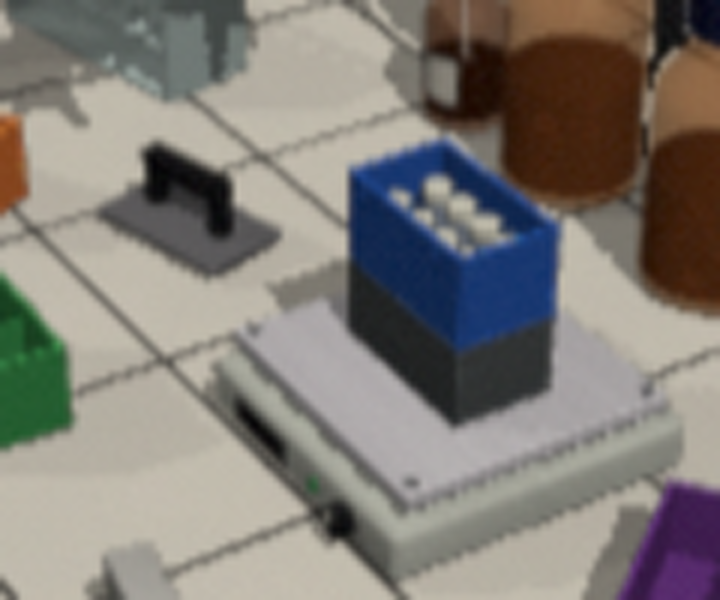

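View pics/top9.png

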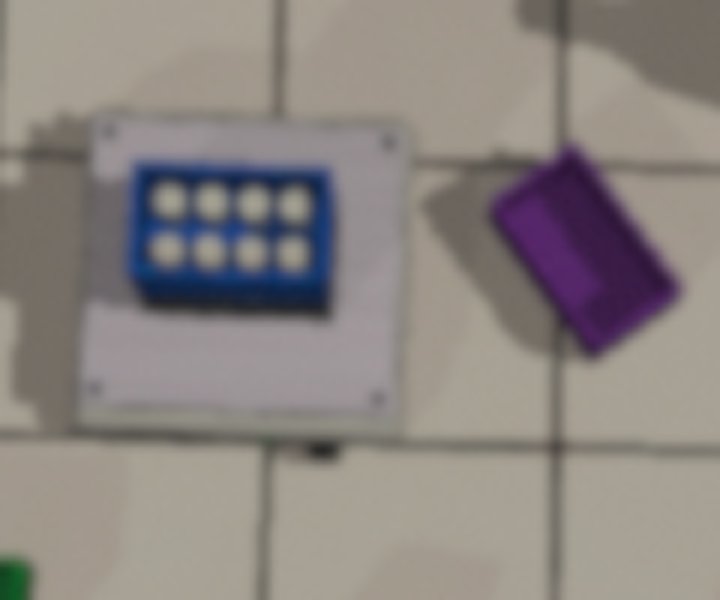

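Blue (455,240 in the scene crop) sits flush on the pan with no gap, and its contact height matched the seat height. The orange tray is next.

```bash
python3 -m creep '[{"wx":0,"wy":0,"wz":0,"x":0,"y":-0.031,"z":-0.0452,"fingers":-1},{"wx":0,"wy":0,"wz":0,"x":0,"y":-0.031,"z":-0.0452,"fingers":-1},{"wx":0,"wy":0,"wz":0,"x":0.02,"y":-0.031,"z":-0.0452,"fingers":-1},{"wx":0,"wy":0,"wz":0,"x":0.02,"y":-0.031,"z":-0.0452,"fingers":-1},{"wx":-9.35,"wy":0,"wz":0,"x":0.025,"y":0,"z":0,"fingers":-1},{"wx":-9.35,"wy":0,"wz":0,"x":0.03,"y":0,"z":0,"fingers":-1},{"wx":-9.35,"wy":0,"wz":0,"x":0.025,"y":0,"z":0,"fingers":-1},{"wx":0,"wy":0,"wz":0,"x":0,"y":0,"z":0,"fingers":-1}]'
python3 - <<'E'
from h import *
plan(474.5,386.2,40,27)
im,d=manip.grab_frame('scene'); cv2.imwrite('pics/scene10.png',cv2.resize(im[80:230,120:320],None,fx=4,fy=4,interpolation=cv2.INTER_CUBIC))
E
```

```text
clock: 26.72
position: [473.9, 383.5, 198.0]
tool_rot: [0.854, 1.397, -0.861]
wrist_force: [-0.1, -1.2, -0.1]
grip_width: 1.0
t 26.73 grasp [473.7 383.3 147. ] jaw 26.89 tilt [-0.19 -0.18] w 87.0 F [-0.1 -1.2 -0.1]
q [-1.    0.47  0.33  1.8  -0.19  0.9  -0.11]
turn (tool) [-0.11  0.07  0.25]
shift mm BEFORE turn axes [107.    2.3  -2.2]  AFTER turn axes [107.    1.8  -2.1]
```

View pics/scene10.png

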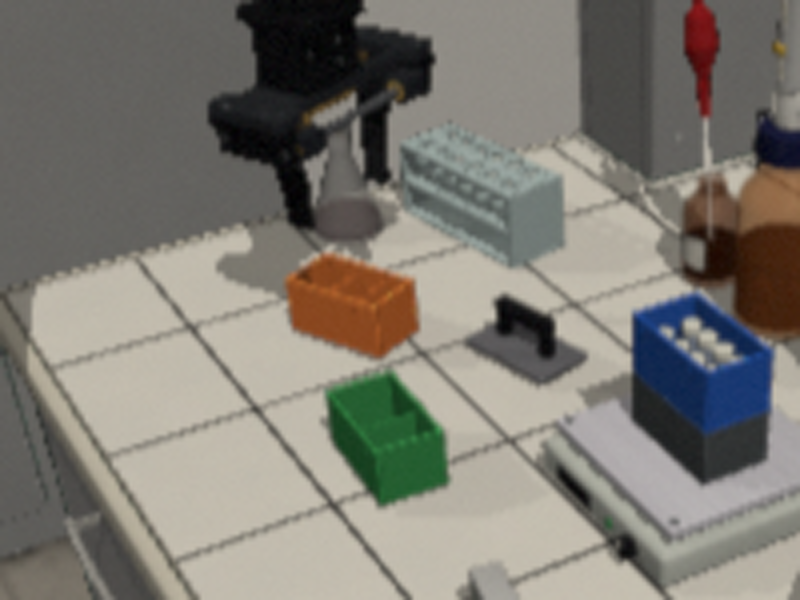

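The gripper at (320,120) is above the orange tray at (352,305). The flask lies farther back and is clear.

```bash
python3 -m creep '[{"wx":0,"wy":0,"wz":0,"x":0.04,"y":0.002,"z":-0.002,"fingers":-1},{"wx":0,"wy":0,"wz":0,"x":0.04,"y":0,"z":0,"fingers":-1},{"wx":0,"wy":0,"wz":0,"x":0.02,"y":0,"z":0,"fingers":-1},{"wx":0,"wy":0,"wz":0,"x":0.006,"y":0,"z":0,"fingers":-1},{"wx":0,"wy":0,"wz":0,"x":0,"y":0,"z":0,"fingers":0.6},{"wx":0,"wy":0,"wz":0,"x":0,"y":0,"z":0,"fingers":1},{"wx":0,"wy":0,"wz":0,"x":0,"y":0,"z":0,"fingers":1},{"wx":0,"wy":0,"wz":0,"x":0,"y":0,"z":0,"fingers":1}]'
python3 - <<'E'
from h import *
plan(474.5,386.2,40,27)
E
```

```text
clock: 27.78
position: [475.4, 387.5, 94.5]
tool_rot: [0.855, 1.397, -0.855]
wrist_force: [-1.8, -1.0, 1.7]
grip_width: 0.643
t 27.77 grasp [475.3 387.5  43.5] jaw 27.03 tilt [-0.01  0.02] w 55.9 F [-1.8 -1.   1.7]
q [-0.96  0.61  0.28  1.86 -0.25  0.71 -0.06]
turn (tool) [ 0.03 -0.02  0.  ]
shift mm BEFORE turn axes [ 3.5 -1.3  0.8]  AFTER turn axes [ 3.5 -1.3  0.8]
```

```bash
python3 -m creep '[{"wx":0,"wy":0,"wz":0,"x":-0.02,"y":0,"z":0,"fingers":1},{"wx":0,"wy":0,"wz":0,"x":-0.05,"y":0,"z":0,"fingers":1},{"wx":0,"wy":0,"wz":0,"x":-0.05,"y":0,"z":0,"fingers":1},{"wx":0,"wy":0,"wz":0,"x":-0.05,"y":0,"z":0,"fingers":1},{"wx":9.35,"wy":0,"wz":0,"x":0,"y":0,"z":0,"fingers":1},{"wx":9.35,"wy":0,"wz":0,"x":0,"y":0,"z":0,"fingers":1},{"wx":9.35,"wy":0,"wz":0,"x":0,"y":0,"z":0,"fingers":1},{"wx":0,"wy":0,"wz":0,"x":0,"y":0,"z":0,"fingers":1}]'
python3 - <<'E'
from h import *
plan(586,39,209,-1)
E
```

```text
clock: 28.78
position: [475.4, 387.4, 265.0]
tool_rot: [1.222, 1.202, -1.22]
wrist_force: [-0.4, 0.2, -0.9]
grip_width: 0.641
t 28.77 grasp [475.5 387.5 214. ] jaw -0.91 tilt [0.05 0.04] w 55.7 F [-0.4  0.2 -0.9]
q [-1.1   0.41  0.47  1.74 -0.21  1.04 -0.57]
turn (tool) [ 0.09 -0.04 -0.05]
shift mm BEFORE turn axes [  4.8 116.1 346.6]  AFTER turn axes [  5.  116.6 346.5]
```

```bash
python3 -m creep '[{"wx":0,"wy":0,"wz":0,"x":0,"y":0.0166,"z":0.0495,"fingers":1},{"wx":0,"wy":0,"wz":0,"x":0,"y":0.0166,"z":0.0495,"fingers":1},{"wx":0,"wy":0,"wz":0,"x":0,"y":0.0166,"z":0.0495,"fingers":1},{"wx":0,"wy":0,"wz":0,"x":0,"y":0.0166,"z":0.0495,"fingers":1},{"wx":0,"wy":0,"wz":0,"x":0,"y":0.0166,"z":0.0495,"fingers":1},{"wx":0,"wy":0,"wz":0,"x":0,"y":0.0166,"z":0.0495,"fingers":1},{"wx":0,"wy":0,"wz":0,"x":0,"y":0.0166,"z":0.0495,"fingers":1},{"wx":0,"wy":0,"wz":0,"x":0,"y":0,"z":0,"fingers":1},{"wx":0,"wy":0,"wz":0,"x":0,"y":0,"z":0,"fingers":1}]'
python3 - <<'E'
from h import *
plan(592.2,39,193,-1)
E
```

```text
clock: 29.9
position: [585.4, 39.3, 264.2]
tool_rot: [1.222, 1.202, -1.221]
wrist_force: [-0.2, 0.9, -0.8]
grip_width: 0.642
t 29.9 grasp [585.4  39.4 213.2] jaw -0.93 tilt [0.   0.06] w 55.8 F [-0.2  0.9 -0.8]
q [-0.57  0.38  0.57  1.81 -0.24  1.02  0.07]
turn (tool) [ 0.07 -0.06  0.  ]
shift mm BEFORE turn axes [20.2  6.8  0.3]  AFTER turn axes [20.2  6.8  0.2]
```

```bash
python3 -m creep '[{"wx":0,"wy":0,"wz":0,"x":0.01,"y":0.0066,"z":0.0003,"fingers":1},{"wx":0,"wy":0,"wz":0,"x":0.01,"y":0,"z":0,"fingers":1},{"wx":0,"wy":0,"wz":0,"x":0,"y":0,"z":0,"fingers":1},{"wx":0,"wy":0,"wz":0,"x":0,"y":0,"z":0,"fingers":1}]'
python3 - <<'E'
from h import *
plan(592.2,39,180,-1)
im,d=manip.grab_frame('scene'); cv2.imwrite('pics/scene11.png',cv2.resize(im[130:220,250:350],None,fx=6,fy=6,interpolation=cv2.INTER_CUBIC))
P=cloud('scene',d)
for nm,z0,z1,b in [('or',150,205,(im[...,2]>im[...,0].astype(int)*3)&(im[...,2]>100)),('blue',96,145,(im[...,0]>im[...,2].astype(int)*2)&(im[...,0]>40))]:
    m=near(P,(592,38),70,z0,z1)&b; p=P[m]; print(nm,m.sum(),rect(p[:,:2]),np.round(p[:,:2].min(0),1),np.round(np.percentile(p,2,axis=0),1))
E
```

```text
clock: 30.4
position: [592.0, 38.8, 243.7]
tool_rot: [1.222, 1.201, -1.222]
wrist_force: [-0.2, -1.6, -1.2]
grip_width: 0.644
t 30.4 grasp [592.   38.8 192.7] jaw -0.98 tilt [-0.02 -0.01] w 56.0 F [-0.2 -1.6 -1.2]
q [-0.55  0.42  0.56  1.81 -0.26  0.98  0.09]
turn (tool) [0.02 0.01 0.02]
shift mm BEFORE turn axes [12.7  0.2 -0.2]  AFTER turn axes [12.7  0.2 -0.2]
or 536 (592.5, 38.5, 57.1, 99.7, -2.6) [562.7 -11.1] [563.3 -10.1 160.2]
blue 512 (591.2, 36.6, 56.1, 95.9, -1.6) [562.7 -11.5] [563.5 -10.6  97. ]
```

View pics/scene11.png

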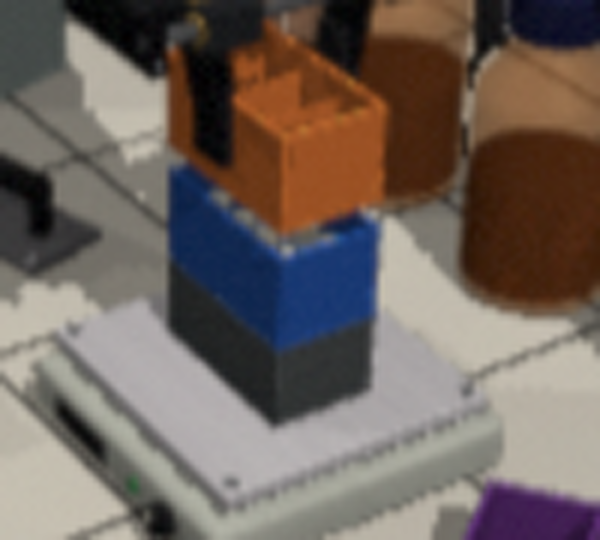

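Orange (285,150) is aligned over blue (275,260). Lowering to seat at a grasp height of about 179.5.

```bash
python3 -m creep '[{"wx":0,"wy":0,"wz":0,"x":0.005,"y":0,"z":0.0006,"fingers":1},{"wx":0,"wy":0,"wz":0,"x":0.004,"y":0,"z":0,"fingers":1},{"wx":0,"wy":0,"wz":0,"x":0.002,"y":0,"z":0,"fingers":1},{"wx":0,"wy":0,"wz":0,"x":0,"y":0,"z":0,"fingers":1}]'; python3 -m creep '[{"wx":0,"wy":0,"wz":0,"x":0.001,"y":0,"z":0,"fingers":1},{"wx":0,"wy":0,"wz":0,"x":0,"y":0,"z":0,"fingers":1}]'; python3 -m creep '[{"wx":0,"wy":0,"wz":0,"x":0.001,"y":0,"z":0,"fingers":1},{"wx":0,"wy":0,"wz":0,"x":0,"y":0,"z":0,"fingers":1}]';python3 -m creep '[{"wx":0,"wy":0,"wz":0,"x":0.0007,"y":0,"z":0,"fingers":1},{"wx":0,"wy":0,"wz":0,"x":0,"y":0,"z":0,"fingers":1}]'
```

```text
clock: 30.95
position: [592.0, 37.9, 232.7]
tool_rot: [1.222, 1.201, -1.223]
wrist_force: [-0.5, 0.1, -1.4]
grip_width: 0.642
clock: 31.2
position: [592.1, 37.9, 231.9]
tool_rot: [1.222, 1.201, -1.222]
wrist_force: [0.0, 0.4, -1.3]
grip_width: 0.641
clock: 31.45
position: [592.0, 38.0, 230.8]
tool_rot: [1.222, 1.201, -1.222]
wrist_force: [-0.6, -1.6, -2.0]
grip_width: 0.641
clock: 31.7
position: [592.2, 37.9, 230.5]
tool_rot: [1.223, 1.201, -1.222]
wrist_force: [-0.9, 0.6, 0.9]
grip_width: 0.643
```

```bash
python3 -m creep '[{"wx":0,"wy":0,"wz":0,"x":0.0004,"y":0,"z":0,"fingers":1},{"wx":0,"wy":0,"wz":0,"x":0,"y":0,"z":0,"fingers":1}]'; python3 -m creep '[{"wx":0,"wy":0,"wz":0,"x":-0.0004,"y":0,"z":0,"fingers":-0.6},{"wx":0,"wy":0,"wz":0,"x":0,"y":0,"z":0,"fingers":-0.7},{"wx":0,"wy":0,"wz":0,"x":0,"y":0,"z":0,"fingers":-0.9},{"wx":0,"wy":0,"wz":0,"x":-0.03,"y":0,"z":0,"fingers":-1},{"wx":0,"wy":0,"wz":0,"x":-0.05,"y":0,"z":0,"fingers":-1},{"wx":0,"wy":0,"wz":0,"x":-0.04,"y":0,"z":0,"fingers":-1},{"wx":0,"wy":0,"wz":0,"x":0,"y":0.0,"z":-0.055,"fingers":-1},{"wx":0,"wy":0,"wz":0,"x":0,"y":0,"z":-0.055,"fingers":-1},{"wx":0,"wy":0,"wz":0,"x":0,"y":0,"z":-0.055,"fingers":-1}]'
python3 - <<'E'
from h import *
plan(578.3,271,120,13.5)
for cam in ['top','scene']:
    im,d=manip.grab_frame(cam); P=cloud(cam,d)
    cv2.imwrite(f'pics/{cam}12.png',cv2.resize(im[130:230,220:340],None,fx=6,fy=6,interpolation=cv2.INTER_CUBIC))
    for nm,z0,z1,b in [('or',172,205,(im[...,2]>im[...,0].astype(int)*3)&(im[...,2]>80)),('blue',96,141,(im[...,0]>im[...,2].astype(int)*2)&(im[...,0]>40))]:
        m=near(P,(592,38),70,z0,z1)&b; p=P[m]; print(cam,nm,m.sum(),rect(p[:,:2]),np.round(np.percentile(p,2,axis=0),1),np.round(np.percentile(p,98,axis=0),1))
E
```

```text
clock: 31.95
position: [592.1, 37.9, 230.5]
tool_rot: [1.223, 1.201, -1.222]
wrist_force: [-2.3, -0.3, 5.4]
grip_width: 0.64
clock: 33.08
position: [594.9, 204.5, 350.4]
tool_rot: [1.223, 1.201, -1.222]
wrist_force: [0.1, 0.1, 0.1]
grip_width: 1.002
t 33.08 grasp [594.9 204.5 299.4] jaw -1.04 tilt [0.03 0.03] w 87.2 F [0.1 0.1 0.1]
q [-0.79  0.38  0.54  1.6  -0.2   1.22 -0.23]
turn (tool) [-14.54  -0.03  -0.03]
shift mm BEFORE turn axes [179.4 -17.9 -66.1]  AFTER turn axes [179.4  -0.6 -68.5]
top or 205 (590.7, 38.0, 54.4, 93.6, -0.8) [563.6  -8.2 173.2] [617.7  84.4 194.2]
top blue 40 (565.6, 39.5, 2.5, 85.4, -0.7) [564.2  -1.4  96.7] [566.6  81.4 119.2]
scene or 530 (591.7, 37.3, 57.6, 99.3, -1.1) [563.8 -10.8 172.5] [619.2  83.9 194.2]
scene blue 430 (571.9, 25.9, 48.8, 103.4, 28.5) [563.5 -10.2  97.2] [614.1  78.5 139. ]
```

View pics/scene12.png

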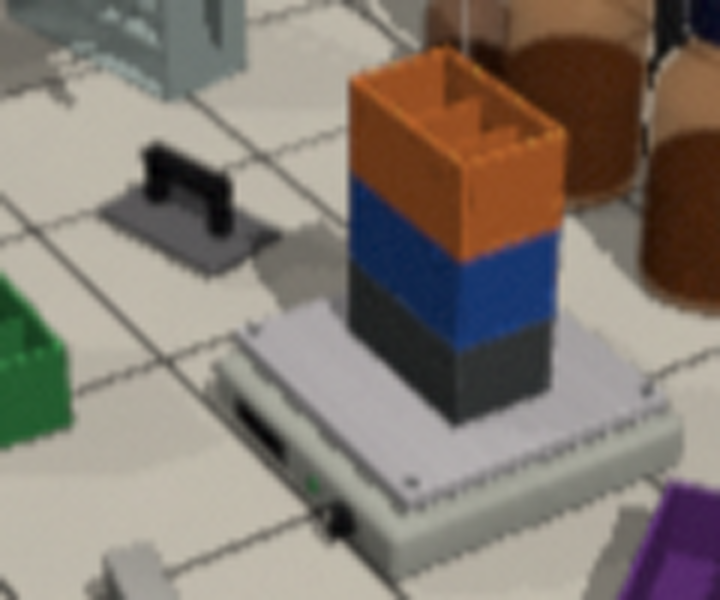

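View pics/top12.png

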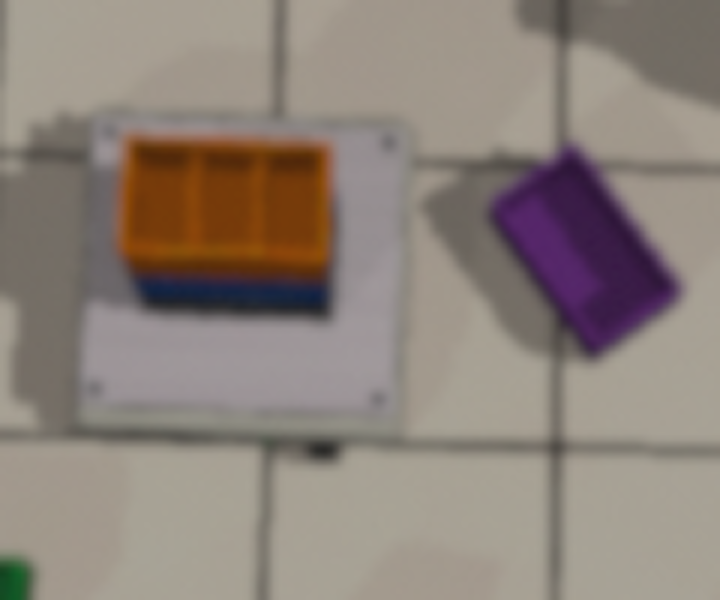

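Orange is flush on blue (565,130 to 460,260 in the crop) with no gap. The lid is next.

```bash
python3 -m creep '[{"wx":-7.3,"wy":0,"wz":0,"x":0,"y":0,"z":0,"fingers":-1},{"wx":-7.4,"wy":0,"wz":0,"x":0.02,"y":0,"z":0,"fingers":-1},{"wx":0,"wy":0,"wz":0,"x":0.03,"y":0,"z":-0.035,"fingers":-1},{"wx":0,"wy":0,"wz":0,"x":0.03,"y":0,"z":-0.0335,"fingers":-1},{"wx":0,"wy":0,"wz":0,"x":0.05,"y":0,"z":0,"fingers":-1},{"wx":0,"wy":0,"wz":0,"x":0.05,"y":0,"z":0,"fingers":-1},{"wx":0,"wy":0,"wz":0,"x":0,"y":0,"z":0,"fingers":-1},{"wx":0,"wy":0,"wz":0,"x":0,"y":0,"z":0,"fingers":-1}]'
python3 - <<'E'
from h import *
plan(578.3,271.1,43,13.7)
im,d=manip.grab_frame('scene'); cv2.imwrite('pics/scene13.png',cv2.resize(im[100:220,180:340],None,fx=5,fy=5,interpolation=cv2.INTER_CUBIC))
E
```

```text
clock: 34.17
position: [580.1, 269.4, 172.0]
tool_rot: [1.034, 1.311, -1.03]
wrist_force: [-0.0, 0.6, 0.3]
grip_width: 0.997
t 34.17 grasp [580.3 269.4 121. ] jaw 13.64 tilt [0.15 0.06] w 86.8 F [-0.   0.6  0.3]
q [-0.79  0.55  0.41  1.76 -0.27  0.88 -0.03]
turn (tool) [-0.06 -0.02 -0.16]
shift mm BEFORE turn axes [78.  -1.6 -2.1]  AFTER turn axes [78.  -1.4 -2.1]
```

View pics/scene13.png

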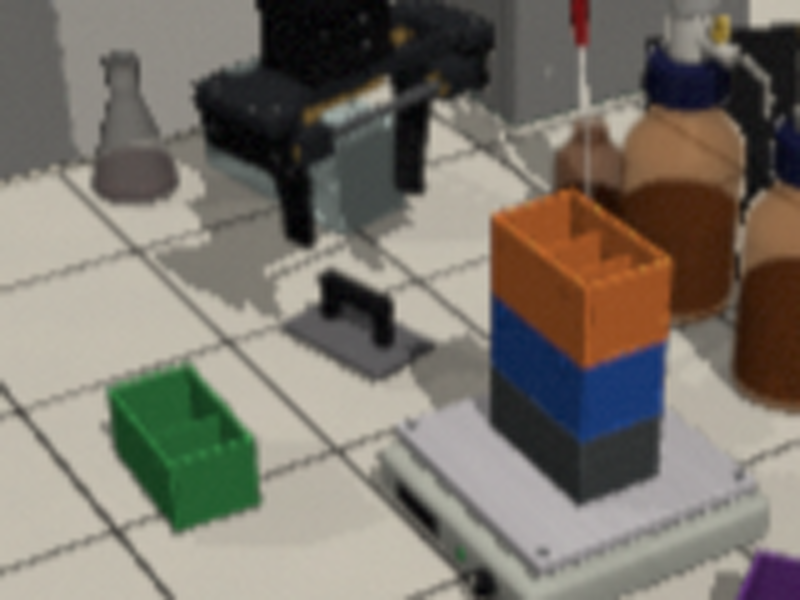

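```bash
python3 -m creep '[{"wx":0,"wy":0,"wz":0,"x":0.03,"y":-0.0015,"z":-0.002,"fingers":-0.9},{"wx":0,"wy":0,"wz":0,"x":0.03,"y":0,"z":0,"fingers":-0.5},{"wx":0,"wy":0,"wz":0,"x":0.012,"y":0,"z":0,"fingers":-0.3},{"wx":0,"wy":0,"wz":0,"x":0.004,"y":0,"z":0,"fingers":-0.3},{"wx":0,"wy":0,"wz":0,"x":0,"y":0,"z":0,"fingers":-0.3}]'
python3 - <<'E'
from h import *
plan(578.3,271.1,43,13.7)
E
```

```text
clock: 34.85
position: [577.7, 271.3, 95.5]
tool_rot: [1.033, 1.312, -1.03]
wrist_force: [0.3, 0.0, 0.1]
grip_width: 0.665
t 34.85 grasp [577.8 271.3  44.5] jaw 13.67 tilt [0.11 0.06] w 57.9 F [0.3 0.  0.1]
q [-0.76  0.65  0.36  1.8  -0.32  0.75  0.01]
turn (tool) [-0.03 -0.03 -0.12]
shift mm BEFORE turn axes [1.5 0.5 0.3]  AFTER turn axes [1.5 0.5 0.3]
```

```bash
python3 -m creep '[{"wx":0,"wy":0,"wz":0,"x":0.0015,"y":0,"z":0,"fingers":0.4},{"wx":0,"wy":0,"wz":0,"x":0,"y":0,"z":0,"fingers":1},{"wx":0,"wy":0,"wz":0,"x":0,"y":0,"z":0,"fingers":1},{"wx":0,"wy":0,"wz":0,"x":0,"y":0,"z":0,"fingers":1},{"wx":0,"wy":0,"wz":0,"x":0,"y":0,"z":0,"fingers":1}]'
python3 - <<'E'
from h import *
plan(578.3,271.1,43,13.7)
E
```

```text
clock: 35.48
position: [577.2, 271.1, 92.9]
tool_rot: [1.032, 1.312, -1.031]
wrist_force: [1.3, 0.0, -0.5]
grip_width: 0.165
t 35.48 grasp [577.2 271.2  41.9] jaw 13.68 tilt [0.05 0.02] w 14.4 F [ 1.3  0.  -0.5]
q [-0.76  0.65  0.36  1.8  -0.32  0.74  0.01]
turn (tool) [-0.02 -0.01 -0.05]
shift mm BEFORE turn axes [-1.1  1.1  0.3]  AFTER turn axes [-1.1  1.1  0.3]
```

```bash
python3 -m creep '[{"wx":0,"wy":0,"wz":0,"x":-0.02,"y":0,"z":0,"fingers":1},{"wx":0,"wy":0,"wz":0,"x":-0.05,"y":0,"z":0,"fingers":1},{"wx":0,"wy":0,"wz":0,"x":-0.05,"y":0,"z":0,"fingers":1},{"wx":0,"wy":0,"wz":0,"x":-0.05,"y":0,"z":0,"fingers":1},{"wx":7.3,"wy":0,"wz":0,"x":-0.045,"y":0,"z":0,"fingers":1},{"wx":7.4,"wy":0,"wz":0,"x":0,"y":0,"z":0,"fingers":1},{"wx":0,"wy":0,"wz":0,"x":0,"y":0,"z":0,"fingers":1},{"wx":0,"wy":0,"wz":0,"x":0,"y":0,"z":0,"fingers":1}]'
python3 - <<'E'
from h import *
plan(590,37.3,256,-1)
im,d=manip.grab_frame('scene'); cv2.imwrite('pics/scene14.png',cv2.resize(im[60:220,180:380],None,fx=4,fy=4,interpolation=cv2.INTER_CUBIC))
E
```

```text
clock: 36.48
position: [576.3, 270.9, 307.4]
tool_rot: [1.22, 1.202, -1.222]
wrist_force: [0.1, -0.7, -1.7]
grip_width: 0.154
t 36.48 grasp [576.3 270.9 256.4] jaw -0.91 tilt [-0.07 -0.02] w 13.4 F [ 0.1 -0.7 -1.7]
q [-0.88  0.42  0.52  1.64 -0.23  1.14 -0.32]
turn (tool) [0.09 0.02 0.07]
shift mm BEFORE turn axes [  0.5  17.4 233.4]  AFTER turn axes [  0.4  17.8 233.4]
```

View pics/scene14.png

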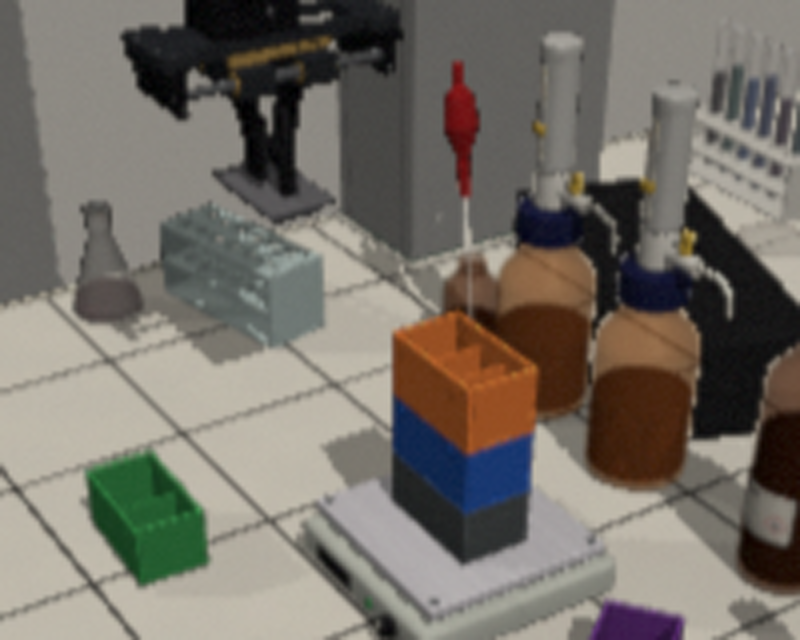

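Run:
```python
from h import *
P=cloud('top',np.load('top0.npy'))
Q=P[(P[...,0]>500)&(P[...,0]<850)&(P[...,1]>-120)&(P[...,1]<350)&(P[...,2]>90)&(P[...,2]<600)]
for y in range(-100,340,40):
    q=Q[abs(Q[:,1]-y)<20]; 
    if len(q): print(y,np.round(np.percentile(q[:,0],[1,5]),0),q[:,2].max().round())
    h=q[q[:,2]>240]
    if len(h): print('   high',h[:,0].min().round())
```

```text
-100 [765. 766.] 244.0
   high 785.0
-60 [768. 769.] 243.0
   high 790.0
-20 [800. 800.] 181.0
20 [794. 795.] 206.0
60 [759. 764.] 318.0
   high 780.0
100 [760. 762.] 319.0
   high 780.0
140 [795. 799.] 204.0
180 [761. 766.] 317.0
   high 788.0
220 [759. 761.] 319.0
   high 779.0
260 [775. 776.] 133.0
300 [777. 779.] 243.0
   high 788.0
```

The bottles start at x≈760 and the gripper's body reaches only about 690, so the path is clear.

```bash
python3 -m creep '[{"wx":0,"wy":0,"wz":0,"x":0,"y":0.0034,"z":0.0467,"fingers":1},{"wx":0,"wy":0,"wz":0,"x":0,"y":0.0034,"z":0.0467,"fingers":1},{"wx":0,"wy":0,"wz":0,"x":0,"y":0.0034,"z":0.0467,"fingers":1},{"wx":0,"wy":0,"wz":0,"x":0,"y":0.0034,"z":0.0467,"fingers":1},{"wx":0,"wy":0,"wz":0,"x":0,"y":0.0034,"z":0.0467,"fingers":1},{"wx":0,"wy":0,"wz":0,"x":0,"y":0,"z":0,"fingers":1},{"wx":0,"wy":0,"wz":0,"x":0,"y":0,"z":0,"fingers":1}]'
python3 - <<'E'
from h import *
plan(592.1,37.3,240,-1)
for cam in ['top','scene']:
    im,d=manip.grab_frame(cam); P=cloud(cam,d)
    cv2.imwrite(f'pics/{cam}15.png',cv2.resize(im[90:220,240:360],None,fx=4.6,fy=4.6,interpolation=cv2.INTER_CUBIC))
    m=near(P,(592,38),70,217,236)&(np.ptp(im.astype(int),axis=-1)<30); p=P[m]; print(cam,m.sum(),rect(p[:,:2]))
    m=near(P,(592,38),70,172,205)&(im[...,2]>im[...,0].astype(int)*3)&(im[...,2]>80); p=P[m]; print(cam,'or',m.sum(),rect(p[:,:2]))
E
```

```text
clock: 37.4
position: [589.6, 37.7, 307.3]
tool_rot: [1.222, 1.202, -1.222]
wrist_force: [-0.1, -0.4, -0.4]
grip_width: 0.152
t 37.4 grasp [589.5  37.7 256.3] jaw -0.99 tilt [-0.06  0.04] w 13.2 F [-0.1 -0.4 -0.4]
q [-0.59  0.35  0.59  1.75 -0.22  1.11  0.06]
turn (tool) [ 0.01 -0.03  0.06]
shift mm BEFORE turn axes [16.3  2.6  0.3]  AFTER turn axes [16.3  2.5  0.3]
top 104 (588.0, 1.2, 24.6, 55.6, 77.4)
top or 20 (565.6, 2.6, 4.7, 17.1, 2.2)
scene 321 (589.7, 37.9, 54.8, 98.5, -1.1)
scene or 433 (591.5, 37.1, 57.1, 98.4, -0.2)
```

View pics/scene15.png

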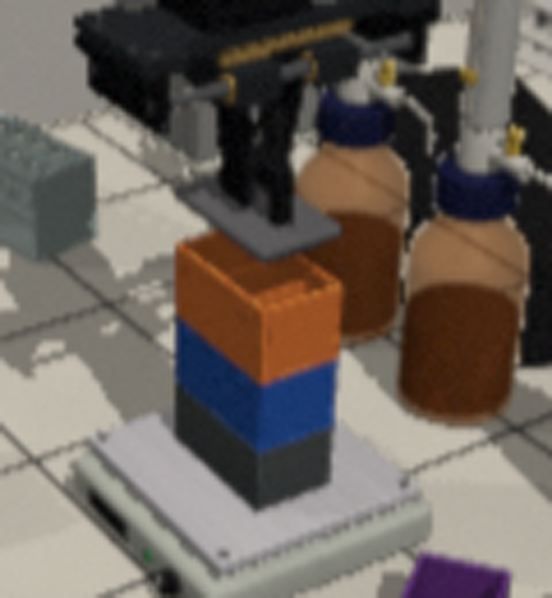

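The lid (260,215) hangs level over the orange tray (260,290), with about -2 mm in x and +0.7 mm in y to correct. Lowering with that correction.

```bash
python3 -m creep '[{"wx":0,"wy":0,"wz":0,"x":0.006,"y":0.0023,"z":0.0006,"fingers":1},{"wx":0,"wy":0,"wz":0,"x":0.006,"y":0,"z":0,"fingers":1},{"wx":0,"wy":0,"wz":0,"x":0.006,"y":0,"z":0,"fingers":1},{"wx":0,"wy":0,"wz":0,"x":0.004,"y":0,"z":0,"fingers":1},{"wx":0,"wy":0,"wz":0,"x":0.004,"y":0,"z":0,"fingers":1},{"wx":0,"wy":0,"wz":0,"x":0.0015,"y":0,"z":0,"fingers":1},{"wx":0,"wy":0,"wz":0,"x":0,"y":0,"z":0,"fingers":1}]'; python3 -m creep '[{"wx":0,"wy":0,"wz":0,"x":0.001,"y":0,"z":0,"fingers":1},{"wx":0,"wy":0,"wz":0,"x":0,"y":0,"z":0,"fingers":1}]';python3 -m creep '[{"wx":0,"wy":0,"wz":0,"x":0.001,"y":0,"z":0,"fingers":1},{"wx":0,"wy":0,"wz":0,"x":0,"y":0,"z":0,"fingers":1}]'
```

```text
clock: 38.38
position: [592.0, 36.6, 280.2]
tool_rot: [1.222, 1.201, -1.222]
wrist_force: [-0.2, 0.7, -1.3]
grip_width: 0.159
clock: 38.62
position: [592.0, 36.6, 279.3]
tool_rot: [1.222, 1.201, -1.222]
wrist_force: [-1.0, -0.2, -1.5]
grip_width: 0.153
clock: 38.88
position: [592.0, 36.7, 278.2]
tool_rot: [1.222, 1.201, -1.222]
wrist_force: [0.7, -1.2, -1.0]
grip_width: 0.158
```

```bash
python3 -m creep '[{"wx":0,"wy":0,"wz":0,"x":0.0006,"y":0,"z":0,"fingers":1},{"wx":0,"wy":0,"wz":0,"x":0,"y":0,"z":0,"fingers":1}]'; python3 -m creep '[{"wx":0,"wy":0,"wz":0,"x":0.0005,"y":0,"z":0,"fingers":1},{"wx":0,"wy":0,"wz":0,"x":0,"y":0,"z":0,"fingers":1}]'
```

```text
clock: 39.12
position: [592.1, 36.6, 277.9]
tool_rot: [1.223, 1.201, -1.222]
wrist_force: [-0.8, 0.2, 0.8]
grip_width: 0.154
clock: 39.38
position: [592.3, 36.6, 277.7]
tool_rot: [1.223, 1.2, -1.221]
wrist_force: [-0.1, 0.1, 3.6]
grip_width: 0.154
```

```bash
python3 -m creep '[{"wx":0,"wy":0,"wz":0,"x":-0.0004,"y":0,"z":0,"fingers":0.3},{"wx":0,"wy":0,"wz":0,"x":0,"y":0,"z":0,"fingers":0.1},{"wx":0,"wy":0,"wz":0,"x":0,"y":0,"z":0,"fingers":-0.2},{"wx":0,"wy":0,"wz":0,"x":-0.03,"y":0,"z":0,"fingers":-0.5},{"wx":0,"wy":0,"wz":0,"x":-0.05,"y":0,"z":0,"fingers":-1},{"wx":0,"wy":0,"wz":0,"x":0,"y":0.0,"z":-0.055,"fingers":-1},{"wx":0,"wy":0,"wz":0,"x":0,"y":0,"z":-0.055,"fingers":-1},{"wx":0,"wy":0,"wz":0,"x":0,"y":0,"z":-0.06,"fingers":-1},{"wx":0,"wy":0,"wz":0,"x":0,"y":0,"z":-0.06,"fingers":-1},{"wx":0,"wy":0,"wz":0,"x":0,"y":0,"z":0,"fingers":-1}]'
python3 - <<'E'
from h import *
plan(578.3,271,120,13.5)
for cam in ['top','scene']:
    im,d=manip.grab_frame(cam); P=cloud(cam,d)
    cv2.imwrite(f'pics/{cam}16.png',cv2.resize(im[110:230,220:340],None,fx=5,fy=5,interpolation=cv2.INTER_CUBIC)); cv2.imwrite(f'pics/{cam}16f.png',im)
    g=np.ptp(im.astype(int),axis=-1)<30
    for nm,z0,z1,b in [('lid',194,206,g),('or',150,190,(im[...,2]>im[...,0].astype(int)*3)&(im[...,2]>80)),('blue',96,141,(im[...,0]>im[...,2].astype(int)*2)&(im[...,0]>40)),('pan',58,90,g&(im.max(-1)<90))]:
        m=near(P,(592,38),66,z0,z1)&b; p=P[m]; print(cam,nm,m.sum(),rect(p[:,:2]),np.round(np.percentile(p,[1,99],axis=0),1).tolist())
E
```

```text
clock: 40.62
position: [594.3, 274.1, 356.0]
tool_rot: [1.215, 1.209, -1.215]
wrist_force: [0.7, -0.8, -0.7]
grip_width: 0.995
t 40.62 grasp [594.2 274.2 305. ] jaw -0.4 tilt [-0.12  0.1 ] w 86.6 F [ 0.7 -0.8 -0.7]
q [-0.86  0.42  0.52  1.53 -0.22  1.25 -0.31]
turn (tool) [-13.9   -0.12   0.11]
shift mm BEFORE turn axes [185.  -15.6   3.6]  AFTER turn axes [185.  -16.3  -0.7]
top lid 548 (593.1, 37.3, 57.6, 95.4, -3.0) [[565.5, -10.3, 194.7], [620.6, 84.3, 204.7]]
top or 79 (564.4, 38.1, 2.6, 86.6, -0.6) [[563.1, -3.4, 151.4], [566.0, 80.2, 187.7]]
top blue 44 (564.8, 39.5, 2.8, 85.8, -1.3) [[563.6, -2.2, 96.9], [566.8, 81.6, 116.1]]
top pan 67 (564.3, 39.5, 2.3, 90.1, -0.9) [[562.9, -3.8, 58.9], [565.8, 83.5, 89.7]]
scene lid 335 (592.3, 36.0, 57.0, 96.3, -1.2) [[564.4, -10.9, 195.5], [618.3, 82.1, 205.0]]
scene or 453 (571.9, 23.5, 52.3, 105.6, 29.9) [[562.7, -11.7, 150.3], [617.5, 79.3, 189.7]]
scene blue 436 (571.6, 25.2, 48.0, 102.9, 28.7) [[563.7, -10.8, 96.6], [615.7, 79.5, 139.4]]
scene pan 305 (572.2, 26.7, 49.3, 108.6, 29.1) [[562.6, -11.1, 58.4], [618.8, 84.3, 89.7]]
```

View pics/scene16.png

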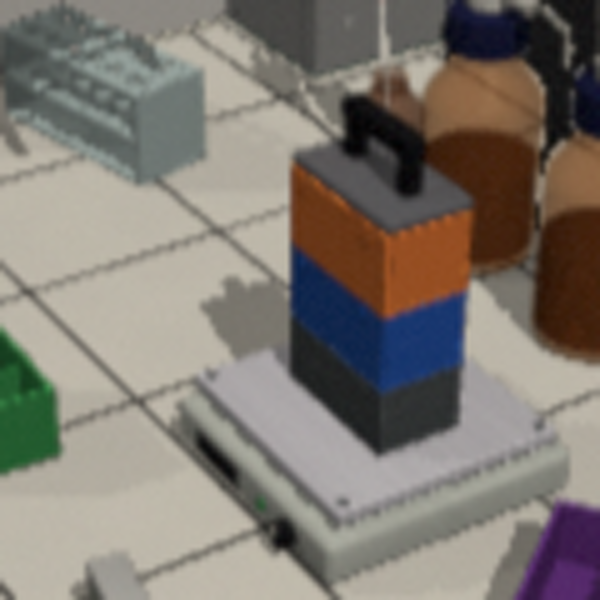

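View pics/top16.png

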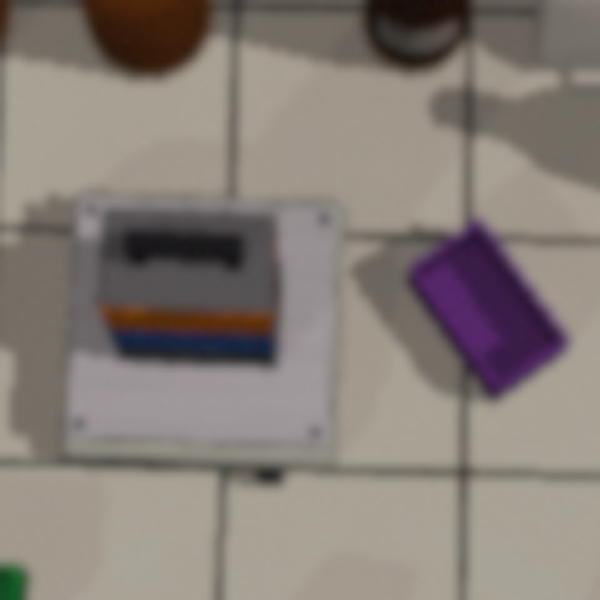

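View pics/scene16f.png

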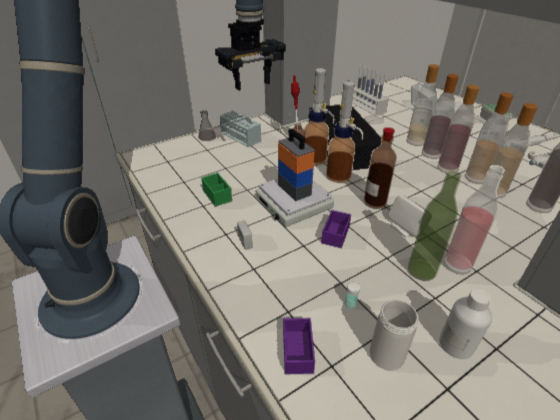

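The lid (385,185 in the crop) is flush and the stack is straight. The green tray, timer, vial and jar stand where they were. I'll now compare the pan's edges sub-pixel against the picture taken right after it was pushed to the pins.

Run:
```python
from h import *
# compare at 6x upsampled crops
for cam in ['scene','top']:
    a=cv2.imread(f'pics/{cam}5.png',0)[:, :]                       # rows140-230, cols220-340
    f=cv2.imread(f'pics/{cam}16f.png',0); b=cv2.resize(f[140:230,220:340],None,fx=6,fy=6,interpolation=cv2.INTER_CUBIC)
    regs={'scene':{'pan':(380,300,555,385),'panedge_nearcorner':(430,320,560,380),'plat_ref':(380,390,470,470),'panleft':(340,270,460,365)},
          'top':{'pan-near-edge':(140,225,340,275),'pan-right':(300,220,350,270),'ref_knob':(280,370,360,410)}}[cam]
    for k,(x0,y0,x1,y1) in regs.items():
        t=a[y0:y1,x0:x1]; m=14; s=b[max(0,y0-m):y1+m,x0-m:x1+m]
        r=cv2.matchTemplate(s,t,cv2.TM_CCOEFF_NORMED); _,v,_,l=cv2.minMaxLoc(r); print(cam,k,round(v,3),'shift px',((l[0]-m)/6,(l[1]-min(m,y0))/6))
# project pan bottom corners expected from final pose & overlay
im=cv2.imread('pics/scene16f.png'); big=cv2.resize(im[150:225,250:340],None,fx=8,fy=8,interpolation=cv2.INTER_CUBIC)
def proj(cam,X):
    c=manip.camera_info(cam); p=np.array(c['R'])@X+c['t']; return np.array([c['fx']*p[0]/p[2]+c['cx'],c['fy']*p[1]/p[2]+c['cy']])
e=np.radians(-1); ex=np.array([np.cos(e),np.sin(e),0]); ey=np.array([-np.sin(e),np.cos(e),0]); C=np.array([620.8,85.4,50])
for u,v in [(-56,0),(-56,-96),(0,-96)]:
  for z in (0,44):
    q=proj('scene',C+u*ex+v*ey+[0,0,z]); cv2.circle(big,tuple(int(i) for i in ((q-[250,150]+.5)*8)),3,(0,255,255),-1)
for u,v in [(4,-16),(4,-80),(-28,4)]:
    q=proj('scene',C+u*ex+v*ey+[0,0,12]); cv2.circle(big,tuple(int(i) for i in ((q-[250,150]+.5)*8)),3,(0,255,0),-1)
cv2.imwrite('pics/ov.png',big)
for q in ['green_tray_center','vial_center','timer_center','jar_center','lid_grip','orange_tray_center','blue_tray_center']:
    print(q,[(np.round(r['position'],0).tolist(),round(r['score'],2)) for r in manip.landmark_of('top',q)[:1]+manip.landmark_of('scene',q)[:1]])
```

```text
scene pan 0.93 shift px (-0.5, -0.16666666666666666)
scene panedge_nearcorner 0.9 shift px (-0.5, 0.16666666666666666)
scene plat_ref 0.432 shift px (0.3333333333333333, 0.3333333333333333)
scene panleft 0.999 shift px (0.0, 0.0)
top pan-near-edge 0.992 shift px (-0.3333333333333333, -0.16666666666666666)
top pan-right 0.962 shift px (-0.16666666666666666, 0.3333333333333333)
top ref_knob 1.0 shift px (0.0, 0.0)
green_tray_center [([413.0, 189.0, 26.0], 0.59), ([417.0, 193.0, 29.0], 0.77)]
vial_center [([483.0, -335.0, 26.0], 0.52), ([489.0, -336.0, 29.0], 0.88)]
timer_center [([383.0, -27.0, 28.0], 0.53), ([386.0, -32.0, 23.0], 0.81)]
jar_center [([467.0, -470.0, 66.0], 0.92), ([465.0, -468.0, 65.0], 0.83)]
lid_grip [([590.0, 39.0, 229.0], 0.93), ([597.0, 34.0, 225.0], 0.75)]
orange_tray_center [([387.0, -29.0, 26.0], 0.72)]
blue_tray_center [([590.0, 38.0, 113.0], 0.51), ([591.0, 39.0, 113.0], 0.57)]
```

View pics/ov.png

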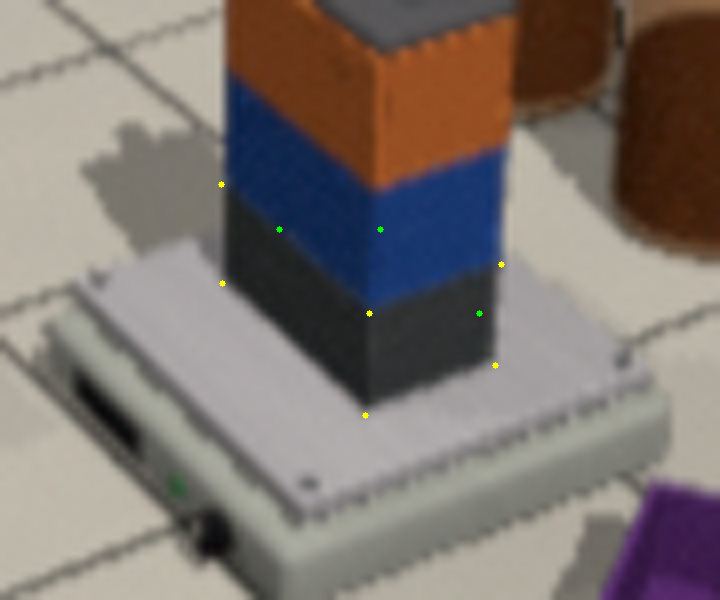

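Run:
```python
from h import *
def sub(p):
    g=np.diff(p.astype(float)); k=np.argmax(abs(g)); lo,hi=max(0,k-8),k+9; w=abs(g[lo:hi]); return (w*np.arange(lo,lo+len(w))).sum()/w.sum()
for cam in ['scene','top']:
  for n,off in [(5,140),(9,130),(12,130),(16,None)]:
    if off is None: f=cv2.imread(f'pics/{cam}16f.png'); im=cv2.resize(f[140:230,220:340],None,fx=6,fy=6,interpolation=cv2.INTER_CUBIC)
    else: im=cv2.imread(f'pics/{cam}{n}.png')[(140-off)*6:]
    g=im[...,2].astype(float)
    if cam=='scene':
        r={'right vert':np.mean([sub(g[y,520:580]) for y in range(290,320)])+520,
           'bottom R':np.mean([sub(g[310:400,x]) for x in range(480,535)])+310,
           'bottom L':np.mean([sub(g[250:390,x]) for x in range(370,440)])+250,
           'left vert':np.mean([sub(g[y,325:375]) for y in range(240,262)])+325,
           'ref screw':np.unravel_index(np.argmin(cv2.GaussianBlur(g,(0,0),4)[400:440,390:430]),(40,40))}
    else:
        r={'near edge':np.mean([sub(g[225:290,x]) for x in range(170,310)])+225,'right':np.mean([sub(g[y,315:350]) for y in range(238,252)])+315,'left':np.mean([sub(g[y,130:160]) for y in range(238,252)])+130}
    print(cam,n,{k:np.round(np.array(v)/6,2).tolist() for k,v in r.items()})
```

```text
scene 5 {'right vert': 91.67, 'bottom R': 57.83, 'bottom L': 53.57, 'left vert': 57.71, 'ref screw': [6.5, 6.5]}
scene 9 {'right vert': 91.66, 'bottom R': 57.72, 'bottom L': 53.58, 'left vert': 57.7, 'ref screw': [6.5, 1.0]}
scene 12 {'right vert': 91.66, 'bottom R': 57.75, 'bottom L': 53.58, 'left vert': 57.74, 'ref screw': [6.5, 1.0]}
scene 16 {'right vert': 91.67, 'bottom R': 57.73, 'bottom L': 53.58, 'left vert': 57.78, 'ref screw': [6.5, 1.0]}
top 5 {'near edge': 42.4, 'right': 55.11, 'left': 23.27}
top 9 {'near edge': 42.29, 'right': 54.84, 'left': 23.38}
top 12 {'near edge': 42.29, 'right': 55.04, 'left': 23.38}
top 16 {'near edge': 42.28, 'right': 55.12, 'left': 23.31}
```

The pan's edges have moved by less than about 0.1 px (roughly 0.2 mm) since it was pushed against the pins. Handing in.

Run:
```python
from h import *
s=manip.read_state(); print(s['clock'],np.round(s['wrist_force'],1)); print(manip.job_done())
```

```text
41.425 [-0.   0.2  0.1]
the job is handed in; nothing more can be done
None
```

The stack is built and handed in at 41.4 s: the pan against its pins, then the blue tray, the orange tray and the lid, each seated. The system gave no verdict.

**Pan:** I set it flat on the platform and slid it to the left pin while gripped. The first slide toward the two far pins jammed on friction with about 17 N, so I let go and pushed it with a finger in x, then in y, until the force rose against the pins. It measured (591.8, 38.0) mm, where the pins should hold it.

**Trays and lid:** Each one met the part below within about 0.1–0.2 mm of its seated height. The pictures show no gaps.

**Last checks:**
- **Pan against its pins:** its clear edges have moved less than about 0.1 px (roughly 0.2 mm) since the final push. A rougher image comparison showed up to 0.5 px in places where the shadows had changed. The two far pins were hidden behind the pan, so contact there rests on the push force and the measured position.
- **Other things:** the green tray, vial, timer and jar are where they were, within the networks' accuracy, and I never touched the purple look-alikes.
- **Disagreement:** in the last check the network named the timer as the orange tray. I discounted this because the picture shows the orange tray in the stack.

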